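# Unlock the drying rack, park its locking pin and rack the last plaque

### The arm

A 6-joint arm with a two-finger parallel gripper is mounted at the origin on the work surface. World frame = base frame: x ahead of the robot, y to its left, z up, the work surface at z = 0. Lengths are in m, angles in rad, forces in N, time in s.
With the tool pointing down it reaches from about 0.4 to 0.825 m from the base axis. Payload 7 kg.
Tool frame: the origin (TCP) lies midway between the tips of the shut fingers; the grasp point (between the pads) lies 19 mm behind it; x points along the fingers, y is the direction in which the jaws open and shut, and the axes are right-handed (so a half turn about x gives the same grasp; the last joint's range is limited). The gripper opens to 85 mm and grips with 20 to 120 N. Pads are 22 mm wide; open, the fingers measure 114 mm over their backs; the gripper's body (76 mm by 85 mm) begins 54 mm behind the grasp point. The pads swing forward as they close: fully open they stand 13 mm farther back than shut.
Start: joints at [1.434, 0.359, 0.012, 0, -1.224, -0.288], TCP at [0.278, 0.615, 0.231] pointing down, gripper open.
Joint ranges: [-3.07, 3.07], [-1.43, 2.12], [-1.02, 1.25], [-3.03, 1.67], [-3.05, -0], [-3.03, 3.03]. Speed limits (rad/s): [2.39, 2.39, 3.01, 3.14, 3.14, 3.14].

### API

Orientations are given as a unit quaternion [x, y, z, w].
In Python, from bench import sensors, imaging, ctrl gives the robot as it stands.
- The arm moves only by the shell command python3 -m pendant 'ROWS' [FORCE]. ROWS is JSON, a list of rows, each a list of 5 numbers: the opening, from -1 (shut) to 1 (fully open), so that 0 is half open, then the shift along the tool's x, y, z in m, then the turn about the tool's x in rad. A call has 1 to 20 rows; each row shifts and turns the pose as measured when the row begins, along the tool's axes as they then stand; what a row does not reach is not made up. A row lasts 1/8 s, in which the tool goes at most 62.5 mm and 10.7 degrees, less where a joint would pass 70% of its speed; a pose out of reach is approached as far as the arm can. A call with a gripper value outside its range is refused whole. The fingers move at their own pace and stop on an object; FORCE is the grip in N (left out, the last holds). Time passes only in rows, so rows that do not move let the fingers close. It gives the time, the measured TCP pose, the force and the opening at its end, in the units of the state.
- sensors.get_state(): the state, without advancing time (a new reading comes with each control period).
- imaging.camera(name): name is "side" or "top" or "wrist"; returns a dict with "img" (420x560x3 uint8, blue, green, red), "vertical_fov" (degrees; the focal length in pixels is half the picture's height over the tangent of half this angle, whatever the lens; pixels are square), "cx", "cy" (the principal point, pixels), "D" ([k1, k2, p1, p2, k3] as OpenCV has them; the pictures are not rectified), "extrinsics" (4x4, takes a point from world to camera coordinates). Camera axes: x right, y down, z forward; pixel columns grow to the right and rows downward; lengths in m; the calibration is good to about 2 mm. A picture is of the moment at which its call begins. There is no depth.
- ctrl.finish_job(): hands the job in, once; it reports no verdict.
The state is a dict: "time": time; "q": joint angles; "dq": joint speeds; "tau": joint torques, N m; "eef_pos": TCP position; "tcp_rot": TCP orientation; "contact_force": force on the tool from outside, world axes, zero at the start; "moment": the same for the moment, N m; "opening": finger opening in m.
Only numpy, scipy, OpenCV 4.12 (cv2) and the standard library are available. Lean on these libraries where they do the work, as an engineer would, in place of code of your own. Each camera call takes 0.05 s, during which the arm holds its last target.

### The job

Draw the locking pin out of the drying rack by its wooden handle and park it in the parking stand, lying level with its handle in the roofed side notch behind the lip and its shank on the post. Then take the tall sample plaque from the easel and lower it gently (it is brittle, do not drop it) into the rack's empty slot so that it stands on its long edge on the slot floor. Leave the low plaques, tape roll, cup and spatula where they are.

Things in the scene. Friction and masses are not known exactly. Their poses are not given: they have to be found in the camera images.
- rack: fixed plywood drying rack; origin: centre of underside; base 124 (x) x 118 (y) x 10 mm. Three slots along x at y = -36, 0, 36 mm, 18 wide, 108 long, floor 10 mm up, ribs and outer walls up to 40 mm, end stops up to 26 mm. Two posts, x -56 to -24, |y| 45 to 59, rise to 130 mm; the pin through them bars all slots from above.
- rack_bore (a point): mouth of the bore on the rack's +y post (rack x -40, y 59, z 111.5 mm); a 15 mm square bore runs through both posts along rack y
- pin: locking pin, 180 mm long, 0.15 kg, along its own y. Round steel shank 12 mm thick, y -66 to 65 mm; square wooden handle 22 x 22 mm, y 65 to 115 mm, too big for the bore. Origin on the axis at the shank's middle, near the balance point. Starts in the rack, axis 110 mm up, handle outside the +y post with up to 10 mm of shank showing.
- pin_grip (a point): middle of the pin's wooden handle (pin y = +90 mm), on the axis
- pin_tip (a point): bare end of the pin's shank (pin y = -66 mm)
- stand: fixed plywood parking stand; origin: centre of underside; base 80 (x) x 200 (y) x 10 mm. Handle notch at y 40 to 98 mm (see its point). Shank post at y -78 to -66 mm: top 39 mm up, lip x 14 to 20 up to 44 mm. Between them is free space for fingers. Parked, the pin's y lies along the stand's y, handle middle at x 0, y 68, z 45 mm, shank on the post.
- notch (a point): middle of the handle notch, 45 mm up (stand x 0, y 68). Notch floor 34 mm up; roof 68 to 76 mm up over stand x -26 to 20 mm; back wall face at x -14; open to +x (away from the robot) over a lip, x 14 to 20, up to 39 mm; both y ends open. The roof leaves no room for fingers on the handle
- easel: wooden easel, fixed, that holds the tall plaque leaning 30 degrees, its top towards the easel's -y. Origin: centre of its underside; base 120 x 110 x 8 mm. Back rest reaches 50 mm up the plaque's face, front lip 8 mm.
- plaque: tall marble-look plaque, 100 (x) x 12 (y) x 85 (z) mm, about 0.16 kg. Origin: centre of its lower long edge face; z points up the plaque. Starts leaning in the easel.
- liner: thin cork strip on the floor of the rack's empty slot, 100 x 14 mm; origin at its centre, 10 mm up. The slots' occupants vary.
- chip_a: low marble plaque, 100 x 12 x 60 mm, already standing in one slot of the rack; stays there; origin centre of its lower edge
- chip_b: the other low marble plaque, same size, in another slot; stays there
- tape: bystander: roll of paper tape lying flat, 100 mm across, 24 high
- cup: bystander: white mixing cup, 80 mm across, 100 tall
- spatula: bystander: spatula lying flat
Mind the look-alikes: they are no part of the job. Leave any orange or yellow look-alike of the pin alone. What is shaped like the plaque but orange is not meant.

How it is judged:
On the way, in this order (a step that is already met when the one before it is completed fails the run):
1. the pin is drawn right out of the rack (y of pin_tip in the frame of rack above 0.06 m), for 0.05 s.
2. the pin is parked in the stand and let go, handle in the notch, while the plaque is not yet in the rack (x of pin_grip in the frame of stand between -0.009 and 0.009 m and y of pin_grip in the frame of stand between 0.05 and 0.086 m and z of pin_grip in the frame of stand between 0.041 and 0.05 m and angle between the y axis of pin and the y axis of stand, either way round below 0.15 rad and contact force between the fingers and pin below 0.2 N and linear speed of pin below 0.03 m/s and horizontal distance between plaque and rack above 0.1 m), for 0.3 s.
3. the tall plaque stands on edge in the empty slot, let go (x of plaque in the frame of rack between -0.012 and 0.012 m and horizontal distance between plaque and liner below 0.014 m and z of plaque in the frame of rack between 0.006 and 0.016 m and angle between plaque's own z axis and vertical below 0.25 rad and angle between the y axis of plaque and the y axis of rack, either way round below 0.25 rad and contact force between the fingers and plaque below 0.2 N and linear speed of plaque below 0.03 m/s), for 0.2 s.
At the end, for the whole second after the job is handed in: Pin at rest in the stand, let go: handle middle at stand x within 9 mm, y 50 to 86, z 41 to 50 mm, parallel within 0.15 rad. Plaque at rest, let go: origin within 14 mm of the cork strip, rack x within 12 mm, 6 to 16 mm up, upright and along the slot within 0.25 rad (all of step 3 and x of pin_grip in the frame of stand between -0.009 and 0.009 m and y of pin_grip in the frame of stand between 0.05 and 0.086 m and z of pin_grip in the frame of stand between 0.041 and 0.05 m and angle between the y axis of pin and the y axis of stand, either way round below 0.15 rad and contact force between the fingers and pin below 0.2 N and linear speed of pin below 0.03 m/s); the robot touches nothing.
It fails at once if the brittle plaque is dropped or rammed into the slot (over 0.35 m/s near the slot floor) (horizontal distance between plaque and liner below 0.03 m and z of plaque in the frame of rack below 0.035 m and linear speed of plaque above 0.35 m/s).
It fails at once if another thing is moved by more than 40 mm (distance of any of chip_a, chip_b, tape, cup, spatula from where it was at the start of the episode above 0.04 m).
It also fails if it takes over 67 s, if anything falls off the work surface, if the arm or the gripper's body presses on something with over 40 N, if the wrist force passes 120 N, or if a joint passes its speed limit or range.

## Working session

There is one attempt and no reset: what is moved stays moved. The work goes in short steps, Python scripts to look and compute and a shell command to move; the robot and the scene stay as the last step left them, time stands still between calls to the robot, and variables do not carry over. Pictures are saved under pics/ and viewed, and the job is handed in when it is done.

```bash
ls; mkdir -p pics
cat > h.py <<'E'
import numpy as np, cv2, json
from bench import sensors, imaging, ctrl
def snap(name,fn):
    c=imaging.camera(name); cv2.imwrite('pics/'+fn+'.png',c['img'])
    np.savez('pics/'+fn+'.npz',**{k:np.array(v) for k,v in c.items()})
    return c
def load(fn): return dict(np.load('pics/'+fn+'.npz'))
def K(c):
    h=c['img'].shape[0]; f=h/2/np.tan(np.radians(float(c['vertical_fov']))/2)
    return np.array([[f,0,float(c['cx'])],[0,f,float(c['cy'])],[0,0,1]])
def ray(c,uv):
    p=cv2.undistortPoints(np.array([[uv]],float),K(c),np.array(c['D'],float))[0,0]
    E=np.array(c['extrinsics']); R=E[:3,:3]; t=E[:3,3]
    return -R.T@t, R.T@np.array([p[0],p[1],1.])
def atz(c,uv,z):
    o,d=ray(c,uv); return o+d*(z-o[2])/d[2]
def proj(c,P):
    E=np.array(c['extrinsics']); 
    r,_=cv2.Rodrigues(E[:3,:3])
    return cv2.projectPoints(np.array(P,float).reshape(-1,1,3),r,E[:3,3],K(c),np.array(c['D'],float))[0].reshape(-1,2)
def tri(obs):
    A=np.zeros((3,3));b=np.zeros(3)
    for c,uv in obs:
        o,d=ray(c,uv); d/=np.linalg.norm(d); M=np.eye(3)-np.outer(d,d); A+=M;b+=M@o
    return np.linalg.solve(A,b)
def crop(fn,x0,y0,x1,y1,s,out):
    im=cv2.imread('pics/'+fn+'.png')[y0:y1,x0:x1]
    cv2.imwrite('pics/'+out+'.png',cv2.resize(im,None,fx=s,fy=s,interpolation=cv2.INTER_CUBIC))
E
python3 - <<'E'
from h import *
for n in ['side','top','wrist']: 
    c=snap(n,n+'0'); E=np.array(c['extrinsics']); print(n,c['vertical_fov'],-E[:3,:3].T@E[:3,3],E[2,:3],c['D'])
print(sensors.get_state())
E
```

```text
pics
side 57.18398090501658 [ 0.04490838 -0.76314213  0.74967857] [ 0.40979101  0.64764852 -0.64235716] [-0.00993447  0.          0.          0.          0.        ]
top 50.477830170752284 [ 0.20081973 -0.10812676  1.358888  ] [ 0.20316758  0.01448637 -0.97903681] [-0.04143701  0.          0.          0.          0.        ]
wrist 61.38814688467897 [0.34710175 0.58241224 0.37241044] [-0.2728109   0.12266944 -0.95421508] [-0.02145313  0.          0.          0.          0.        ]
{'time': 0.15, 'q': array([ 1.43409542e+00,  3.59192586e-01,  1.12964018e-02, -2.50650082e-04,
       -1.22408456e+00, -2.88077667e-01]), 'dq': array([-0.00015649, -0.0036763 ,  0.00301088,  0.00079934, -0.00050662,
       -0.00082967]), 'tau': array([-1.02820533e-03, -5.83876741e+01,  2.93649817e+01,  6.94050863e+00,
       -4.32683970e-03, -1.47968912e-06]), 'eef_pos': array([0.2780722 , 0.61468158, 0.23061066]), 'tcp_rot': array([-0.69116022,  0.14950866,  0.69126307,  0.14866095]), 'contact_force': array([0.35462371, 0.14115383, 0.1994469 ]), 'moment': array([0.00277242, 0.00248976, 0.02875929]), 'opening': 0.08533681989171733}
```

View pics/side0.png

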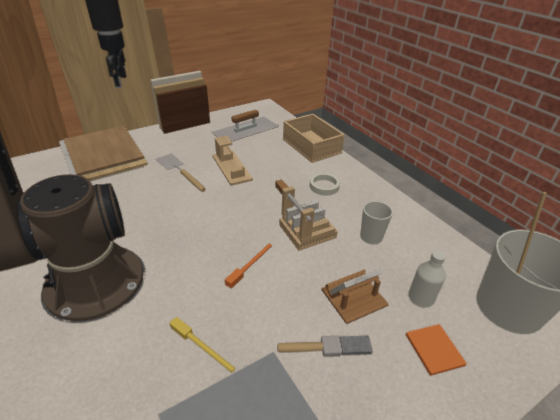

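View pics/top0.png

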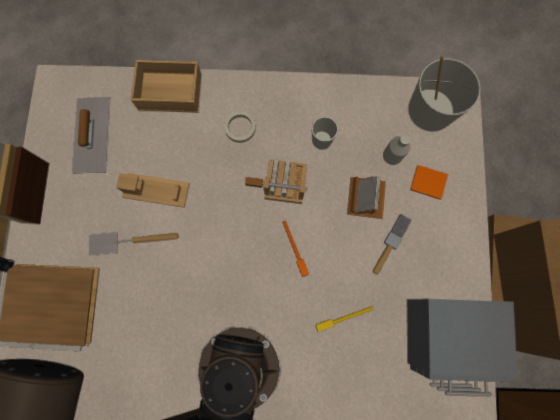

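View pics/wrist0.png

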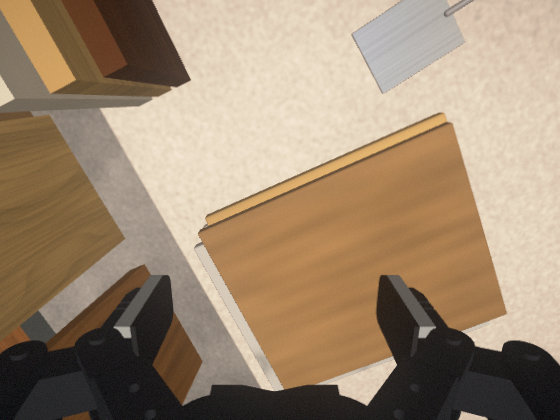

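Side: the rack is at about (305,225) with the pin's wooden handle at (283,187), the easel and plaque at (355,292), the stand at (230,165). Candidates for the pin: the brown-handled shank through the rack at top (254,182), an orange stick at (296,250) and a yellow stick at (345,318). The one in the rack is the pin. Candidates for the plaque: the grey one on the easel at top (368,193) and an orange slab at (430,182). The grey one is right.

Run:
```python
from h import *
crop('top0',235,145,400,225,4.8,'ct')
crop('side0',265,165,400,325,3.7,'cs')
crop('top0',110,165,200,215,8,'cst')
crop('side0',200,130,265,190,9,'css')
```

```text
(no output)
```

View pics/ct.png

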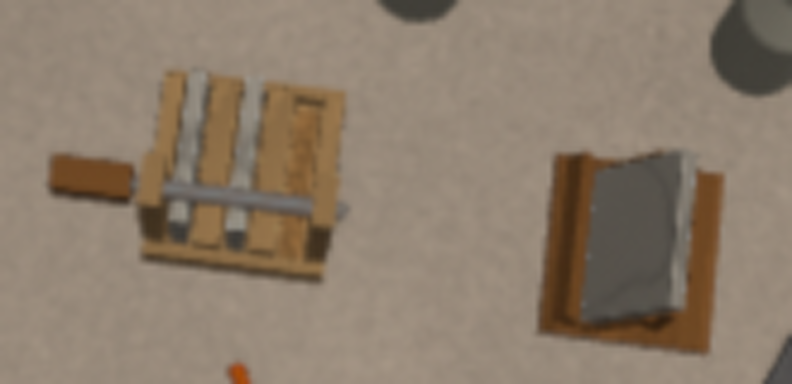

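View pics/cs.png

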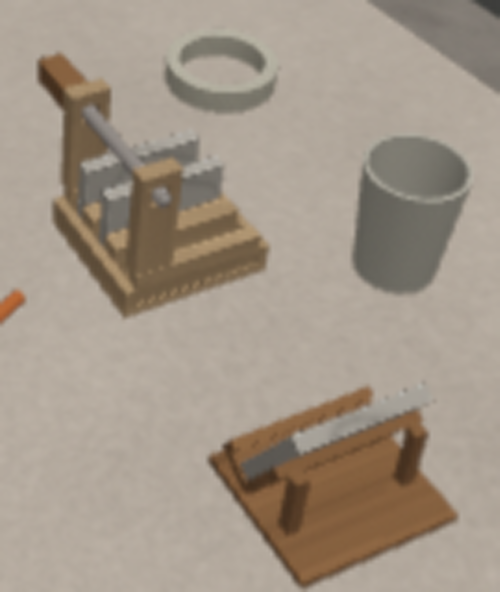

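View pics/cst.png

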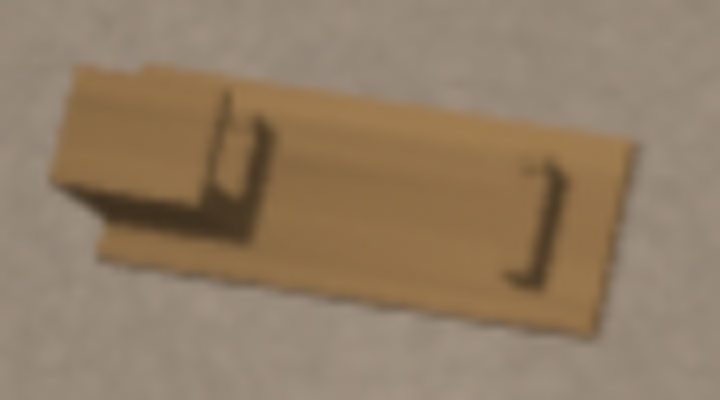

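View pics/css.png

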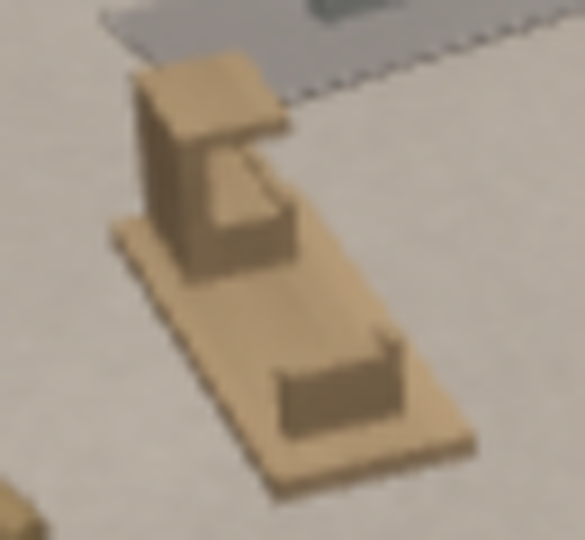

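```bash
cat > fit.py <<'E'
from h import *
from scipy.optimize import least_squares
t=load('top0'); s=load('side0')
def T(p): return lambda P:np.array([[np.cos(p[2]),-np.sin(p[2]),0],[np.sin(p[2]),np.cos(p[2]),0],[0,0,1]])@np.array(P,float)/1000+[p[0],p[1],0]
def fit(obs,p0):
    def r(p): return np.concatenate([(proj(c,T(p)(P))[0]-uv) for c,P,uv in obs])
    q=least_squares(r,p0,loss='soft_l1'); print(np.round(q.x,4),'yawdeg',np.degrees(q.x[2]),'\n',np.round(r(q.x).reshape(-1,2),1).tolist()); return q.x
ct=lambda u,v:(t,(235+u/4.8,145+v/4.8)); cs=lambda u,v:(s,(265+u/3.7,165+v/3.7))
cst=lambda u,v:(t,(110+u/8,165+v/8)); css=lambda u,v:(s,(200+u/9,130+v/9))
def O(f,P,u,v): c,uv=f(u,v); return c,P,uv
rack=fit([O(ct,(-62,59,0),142,262),O(ct,(-62,-59,0),322,280),O(cs,(-62,-59,0),127,316),O(cs,(62,-59,0),268,263),O(cs,(-62,59,0),54,217),
 O(cs,(-24,-59,130),182,168),O(cs,(-56,-45,130),133,172),O(cs,(-24,59,130),111,89)],[.6,-.2,-.1])
stand=fit([O(cst,(-40,100,0),97,262),O(cst,(-40,-100,0),597,336),O(cst,(40,-100,10),637,142),O(css,(-40,100,10),112,226),O(css,(-40,-100,0),278,500),O(css,(40,-100,0),475,452),
 O(cst,(-26,98,76),52,180),O(css,(20,40,76),288,122)],[.6,.2,-.1])
easel=fit([O(ct,(60,55,8),555,155),O(ct,(-60,55,0),538,333),O(ct,(-60,-55,0),710,352),O(ct,(60,-55,8),722,175),O(cs,(-60,-55,0),305,587),O(cs,(-60,55,8),210,460),O(cs,(60,-55,0),457,518)],[.6,-.4,-.1])
np.savez('poses.npz',rack=rack,stand=stand,easel=easel)
def box(x0,x1,y0,y1,z0,z1): return [((a,b,z0),(a,b,z1)) for a in(x0,x1) for b in(y0,y1)]+[((a,y0,z),(a,y1,z)) for a in(x0,x1) for z in(z0,z1)]+[((x0,b,z),(x1,b,z)) for b in(y0,y1) for z in(z0,z1)]
M=[(rack,[(-62,62,-59,59,0,10),(-56,-24,45,59,10,130),(-56,-24,-59,-45,10,130)],(0,255,0)),
(stand,[(-40,40,-100,100,0,10),(-26,20,40,98,68,76),(-26,20,-78,-66,10,39),(14,20,40,98,34,39)],(255,0,0)),
(easel,[(-60,60,-55,55,0,8)],(0,0,255))]
if __name__=='__main__':
  for nm,c,rs in (('t',t,[(235,145,400,225,4.8),(110,165,200,215,8)]),('s',s,[(265,165,400,325,3.7),(200,130,265,190,9)])):
   for i,(x0,y0,x1,y1,k) in enumerate(rs):
    im=cv2.resize(c['img'][y0:y1,x0:x1],None,fx=k,fy=k,interpolation=cv2.INTER_CUBIC)
    for p,bs,col in M:
     for b in bs:
      for A,B in box(*b):
        q=(proj(c,[T(p)(A),T(p)(B)])-[x0,y0])*k+ (k-1)/2
        cv2.line(im,tuple(map(int,q[0])),tuple(map(int,q[1])),col,1)
    cv2.imwrite(f'pics/ov{nm}{i}.png',im)
E
python3 fit.py; cd pics; python3 -c "
import cv2,numpy as np
a=cv2.imread('ovt0.png');b=cv2.imread('ovs0.png');print(a.shape,b.shape)"
```

```text
[ 0.5665 -0.1157 -0.086 ] yawdeg -4.925358710846675 
 [[-0.2, -1.2], [-0.2, -0.3], [-0.4, 0.8], [-0.4, 1.8], [-0.1, 1.6], [0.8, 0.2], [0.5, -0.7], [-2.0, -3.0]]
[ 0.5231  0.2903 -0.1166] yawdeg -6.681118633231783 
 [[0.9, -0.2], [0.2, 0.2], [-0.4, -0.8], [-0.5, -0.5], [-0.4, 0.7], [0.1, 0.7], [-0.4, -0.1], [0.1, -0.5]]
[ 0.5256 -0.3698 -0.0629] yawdeg -3.6018936805599107 
 [[-0.2, -0.7], [0.2, 0.0], [-0.3, -0.4], [-0.1, -1.3], [-0.2, 1.8], [-0.5, -0.2], [-0.2, 0.8]]
(384, 792, 3) (592, 500, 3)
```

View pics/ovt0.png

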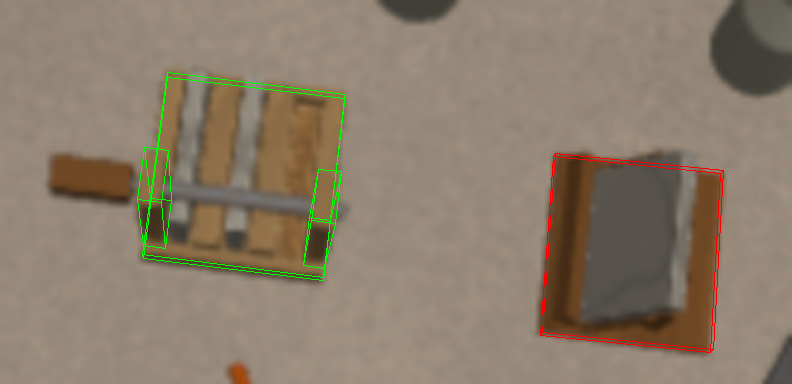

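View pics/ovs0.png

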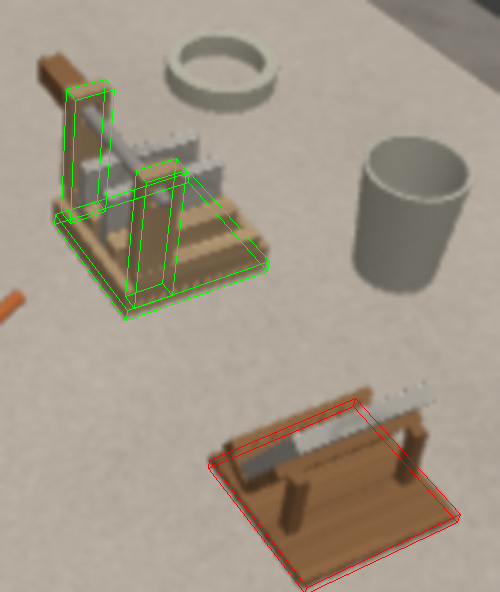

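View pics/ovt1.png

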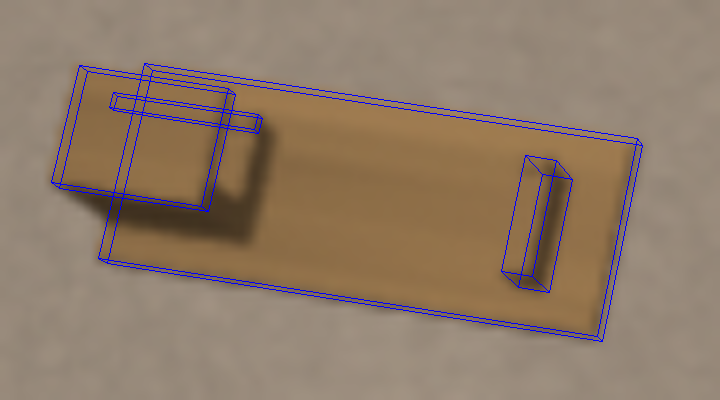

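View pics/ovs1.png

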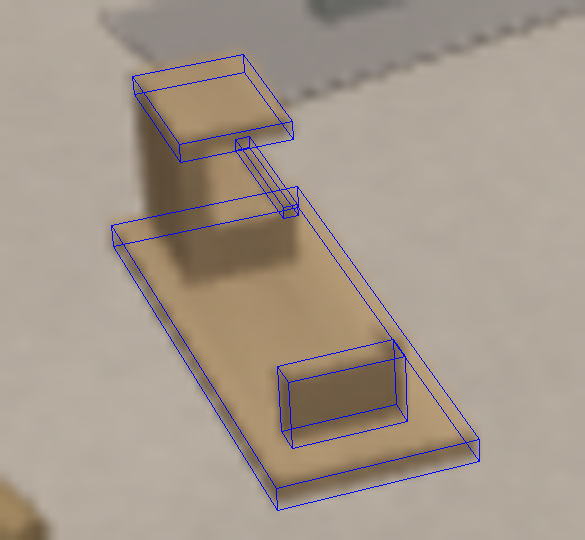

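```bash
cat >> h.py <<'E'
from scipy.spatial.transform import Rotation as Ro
def go(pos,jaw,st=None):
    """pos TCP target, jaw: world yaw (deg) of tool y line"""
    st=st or sensors.get_state(); R=Ro.from_quat(st['tcp_rot']).as_matrix()
    cur=np.degrees(np.arctan2(R[1,1],R[0,1]))
    d=R.T@(np.array(pos)-st['eef_pos'])
    e=(jaw-cur+90)%180-90   # world ccw turn
    # tool x down => turn about tool x = -world yaw
    turn=-e
    R2=R@Ro.from_rotvec([np.radians(turn),0,0]).as_matrix()
    d2=R2.T@(np.array(pos)-st['eef_pos'])
    print('t',round(st['time'],2),'tcp',np.round(st['eef_pos'],4),'toolx',np.round(R[:,0],3),'yyaw',round(cur,2),'open',round(st['opening'],4),'F',np.round(st['contact_force'],1),'q6',round(st['q'][5],2))
    print('turn deg',round(turn,2),'rad',round(np.radians(turn),4),'shift now',np.round(d*1000,1),'shift after turn',np.round(d2*1000,1),'mm')
E
python3 - <<'E'
from fit import *
for u,v in [(52,155),(133,165),(131,200),(50,192),(91,178)]:
    P=atz(*ct(u-2,v-2),.121); d=P[:2]-rack[:2]; a=-rack[2]
    print(np.round(P,4), 'rackframe',np.round([np.cos(a)*d[0]-np.sin(a)*d[1],np.sin(a)*d[0]+np.cos(a)*d[1]],4))
print('pred handle if g=5',T(rack)((-40,59+5+25,110)))
print('chip/tape', atz(t,(240,127),.024), 'cup',atz(t,(324,130),.1),'spat',atz(t,(180,237),0),'orange',atz(t,(286,222),0))
go(T(rack)((-40,89,185)),np.degrees(rack[2]))
E
```

```text
[ 0.5665 -0.1157 -0.086 ] yawdeg -4.925358710846675 
 [[-0.2, -1.2], [-0.2, -0.3], [-0.4, 0.8], [-0.4, 1.8], [-0.1, 1.6], [0.8, 0.2], [0.5, -0.7], [-2.0, -3.0]]
[ 0.5231  0.2903 -0.1166] yawdeg -6.681118633231783 
 [[0.9, -0.2], [0.2, 0.2], [-0.4, -0.8], [-0.5, -0.5], [-0.4, 0.7], [0.1, 0.7], [-0.4, -0.1], [0.1, -0.5]]
[ 0.5256 -0.3698 -0.0629] yawdeg -3.6018936805599107 
 [[-0.2, -0.7], [0.2, 0.0], [-0.3, -0.4], [-0.1, -1.3], [-0.2, 1.8], [-0.5, -0.2], [-0.2, 0.8]]
[0.5437 0.0011 0.121 ] rackframe [-0.0328  0.1144]
[ 0.5394 -0.0478  0.121 ] rackframe [-0.0328  0.0653]
[ 0.5177 -0.0477  0.121 ] rackframe [-0.0544  0.0636]
[0.5207 0.001  0.121 ] rackframe [-0.0556  0.1124]
[ 0.5303 -0.0231  0.121 ] rackframe [-0.044   0.0892]
pred handle if g=5 [ 0.5342531  -0.02361537  0.11      ]
chip/tape [0.73440777 0.036076   0.024     ] cup [ 0.70429265 -0.22442352  0.1       ] spat [0.37752476 0.20297665 0.        ] orange [ 0.43763691 -0.12179587  0.        ]
t 0.15 tcp [0.2781 0.6147 0.2306] toolx [-0.    -0.001 -1.   ] yyaw -114.34 open 0.0853 F [0.4 0.1 0.2] q6 -0.29
turn deg 70.58 rad 1.2319 shift now [  46.2  475.9 -496.5] shift after turn [  46.2 -310.1 -613.9] mm
```

```bash
python3 -m pendant '[[1,0,0,0,0.176],[1,0,0,0,0.176],[1,0,0,0,0.176],[1,0,0,0,0.176],[1,0,0,0,0.176],[1,0,0,0,0.176],[1,0,0,0,0.176],[1,0,-0.026,-0.051,0],[1,0,-0.026,-0.051,0],[1,0,-0.026,-0.051,0],[1,0,-0.026,-0.051,0],[1,0,-0.026,-0.051,0],[1,0,-0.026,-0.051,0],[1,0,-0.026,-0.051,0],[1,0,-0.026,-0.051,0],[1,0,-0.026,-0.051,0],[1,0,-0.026,-0.051,0]]'; python3 -c "
from h import *
p=np.load('poses.npz')['rack']
go([.533,-.0236,.2],np.degrees(p[2]))"
```

```text
time: 2.28
eef_pos: [0.4732, 0.0603, 0.2294]
tcp_rot: [-0.471, 0.532, 0.467, 0.527]
contact_force: [1.7, 1.3, -0.5]
opening: 0.0854
t 2.27 tcp [0.4732 0.0603 0.2294] toolx [-0.001 -0.009 -1.   ] yyaw 173.03 open 0.0854 F [ 1.7  1.3 -0.5] q6 -0.67
turn deg -2.04 rad -0.0357 shift now [ 30.1 -69.5 -75.7] shift after turn [ 30.1 -66.8 -78.2] mm
```

```bash
python3 -m pendant '[[1,0.010,-0.023,-0.026,-0.018],[1,0.010,-0.023,-0.026,-0.018],[1,0.010,-0.022,-0.026,0],[1,0,0,0,0]]'
python3 - <<'E'
from h import *
p=np.load('poses.npz')['rack']
snap('wrist','w1')
go([.533,-.0236,.11-.019],np.degrees(p[2]))
E
```

```text
time: 2.78
eef_pos: [0.5342, -0.0315, 0.199]
tcp_rot: [-0.479, 0.524, 0.475, 0.52]
contact_force: [-1.3, 0.4, 0.5]
opening: 0.0853
t 2.83 tcp [ 0.5339 -0.0309  0.1995] toolx [-0.001 -0.008 -1.   ] yyaw 174.88 open 0.0856 F [-1.1 -0.3 -0.1] q6 -0.41
turn deg -0.2 rad -0.0034 shift now [108.4   1.5   8. ] shift after turn [108.4   1.5   8.1] mm
```

View pics/w1.png

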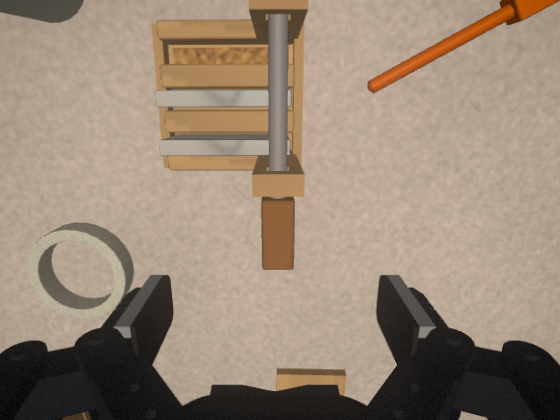

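Wrist view shows the pin: the handle runs from (278,199) to (278,269), the +y post top edge lies at row 195, and the liner shows in the far slot at (225,55).

Run:
```python
from fit import T
from h import *
c=load('w1'); p=np.load('poses.npz')['rack']
def rf(P): d=P[:2]-p[:2]; a=-p[2]; return np.round(1000*np.array([np.cos(a)*d[0]-np.sin(a)*d[1],np.sin(a)*d[0]+np.cos(a)*d[1]]),1)
for n,uv,z in [('h',(262.5,199),.121),('h',(294,198.5),.121),('h',(293,269),.121),('h',(262,269),.121),('post out L',(253.5,195.5),.13),('post out R',(303,195.5),.13),('post in L',(252,173),.13),('post in R',(304,173),.13),
 ('-ypost in L',(250,10),.13),('-ypost in R',(308,10),.13),('rackcorner +x+y wall top',(167,170),.04),('+x -y wall',(153,24),.04)]:
    P=atz(c,uv,z); print(n,np.round(P,4),rf(P))
```

```text
[ 0.5665 -0.1157 -0.086 ] yawdeg -4.925358710846675 
 [[-0.2, -1.2], [-0.2, -0.3], [-0.4, 0.8], [-0.4, 1.8], [-0.1, 1.6], [0.8, 0.2], [0.5, -0.7], [-2.0, -3.0]]
[ 0.5231  0.2903 -0.1166] yawdeg -6.681118633231783 
 [[0.9, -0.2], [0.2, 0.2], [-0.4, -0.8], [-0.5, -0.5], [-0.4, 0.7], [0.1, 0.7], [-0.4, -0.1], [0.1, -0.5]]
[ 0.5256 -0.3698 -0.0629] yawdeg -3.6018936805599107 
 [[-0.2, -0.7], [0.2, 0.0], [-0.3, -0.4], [-0.1, -1.3], [-0.2, 1.8], [-0.5, -0.2], [-0.2, 0.8]]
h [ 0.5396 -0.0495  0.121 ] [-32.5  63.7]
h [ 0.5193 -0.048   0.121 ] [-52.8  63.4]
h [0.5236 0.0019 0.121 ] [-52.8 113.5]
h [ 0.5448 -0.      0.121 ] [-31.5 113.4]
post out L [ 0.5443 -0.0546  0.13  ] [-27.3  59. ]
post out R [ 0.5139 -0.0518  0.13  ] [-57.8  59.1]
post in L [ 0.5437 -0.0686  0.13  ] [-26.7  45. ]
post in R [ 0.5124 -0.0658  0.13  ] [-58.2  45.1]
-ypost in L [ 0.5353 -0.1567  0.13  ] [-27.5 -43.5]
-ypost in R [ 0.5044 -0.154   0.13  ] [-58.6 -43.4]
rackcorner +x+y wall top [ 0.6238 -0.0613  0.04  ] [52.4 59.1]
+x -y wall [ 0.6148 -0.175   0.04  ] [ 53.2 -55. ]
```

```bash
python3 -m pendant '[[1,0,0.003,0.008,0],[1,0.04,0,0,0],[1,0.04,0,0,0],[1,0.028,0,0,0],[1,0.002,0,0,0],[-1,0,0,0,0],[-1,0,0,0,0],[-1,0,0,0,0],[-1,0,0,0,0],[-1,0,0,0,0]]' 60
python3 - <<'E'
from h import *
snap('wrist','w2')
go([.5318,-.0239,.11-.019],-4.9)
E
```

```text
time: 4.08
eef_pos: [0.5335, -0.0156, 0.0948]
tcp_rot: [-0.483, 0.518, 0.475, 0.522]
contact_force: [-0.2, 0.8, -2.0]
opening: 0.0209
t 4.12 tcp [ 0.5335 -0.0156  0.0947] toolx [ 0.012 -0.004 -1.   ] yyaw 175.29 open 0.0209 F [-0.  -0.3 -0.9] q6 -0.43
turn deg 0.19 rad 0.0033 shift now [ 3.8  1.1 -8.4] shift after turn [ 3.8  1.  -8.4] mm
```

View pics/w2.png

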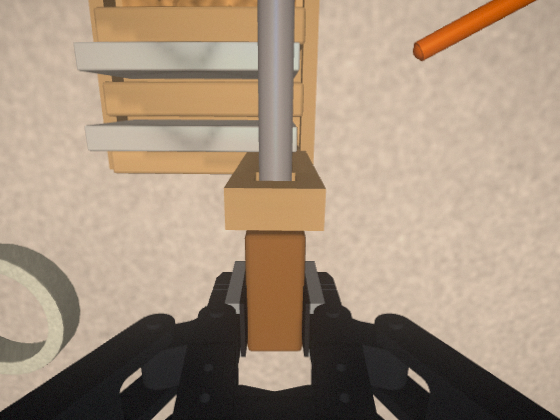

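```bash
python3 -m pendant '[[-1,0,0,0.007,0],[-1,0,0,0.007,0],[-1,0,0,0.0065,0],[-1,0,0,0,0]]'
python3 - <<'E'
from h import *
snap('wrist','w3')
go([.5318,-.0239,.11-.019],-4.9)
E
```

```text
time: 4.62
eef_pos: [0.5352, 0.0062, 0.0945]
tcp_rot: [-0.483, 0.518, 0.475, 0.522]
contact_force: [-0.5, 0.4, 0.3]
opening: 0.0208
t 4.67 tcp [0.5353 0.0061 0.0945] toolx [ 0.011 -0.004 -1.   ] yyaw 175.28 open 0.021 F [-0.5  1.5  0.3] q6 -0.47
turn deg 0.18 rad 0.0031 shift now [  3.6   1.1 -30.2] shift after turn [  3.6   1.  -30.2] mm
```

View pics/w3.png

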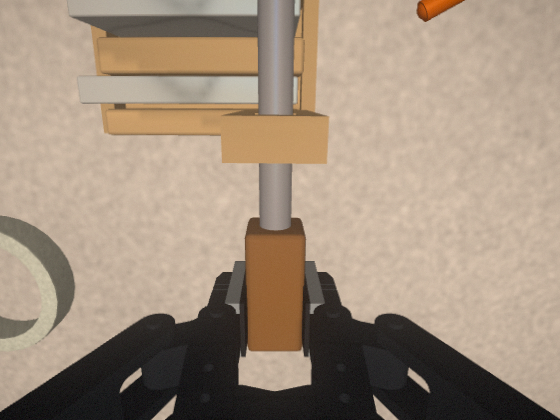

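Run:
```python
from h import *
c=load('w3'); n=np.array([.0857,.9963])
for a,b in [((246,234),(222,162.5)),((304,233.5),(327,163))]:
    print(np.dot(atz(c,a,.121)[:2]-atz(c,b,.130)[:2],n), atz(c,a,.121),atz(c,b,.13))
c=load('w2')
for a,b in [((246,232),(225,230)),((304,232),(324,230))]:
    print(np.dot(atz(c,a,.121)[:2]-atz(c,b,.130)[:2],n), atz(c,a,.121),atz(c,b,.13))
```

```text
0.026576442688803624 [ 0.54138607 -0.02718181  0.121     ] [ 0.54504914 -0.05417204  0.13      ]
0.02625002796649017 [ 0.5211676  -0.02580393  0.121     ] [ 0.51333946 -0.05147808  0.13      ]
0.004022473704530813 [ 0.5396134  -0.04961341  0.121     ] [ 0.54514508 -0.05412665  0.13      ]
0.004122088592445022 [ 0.51938965 -0.0480531   0.121     ] [ 0.51335234 -0.05167118  0.13      ]
```

```bash
python3 -m pendant '[[-1,0,0,-0.0013,0],[-1,0,0,0,0],[1,0,0,0,0],[1,0,0,0,0],[1,0,0,0,0],[1,0,0,0,0],[1,0.001,0.001,-0.020,0],[1,0.001,0,-0.020,0],[1,0,0,0,0]]'
python3 - <<'E'
from h import *
snap('wrist','w4')
go([.5303,-.0403,.11-.019],-4.9)
E
```

```text
time: 5.8
eef_pos: [0.5305, -0.0377, 0.0926]
tcp_rot: [-0.483, 0.518, 0.475, 0.522]
contact_force: [1.3, -0.7, -0.6]
opening: 0.0855
t 5.85 tcp [ 0.5307 -0.0372  0.0926] toolx [ 0.012 -0.004 -1.   ] yyaw 175.31 open 0.0856 F [ 0.3 -0.4 -0.5] q6 -0.39
turn deg 0.21 rad 0.0037 shift now [ 1.7  0.1 -3.1] shift after turn [ 1.7  0.1 -3.1] mm
```

View pics/w4.png

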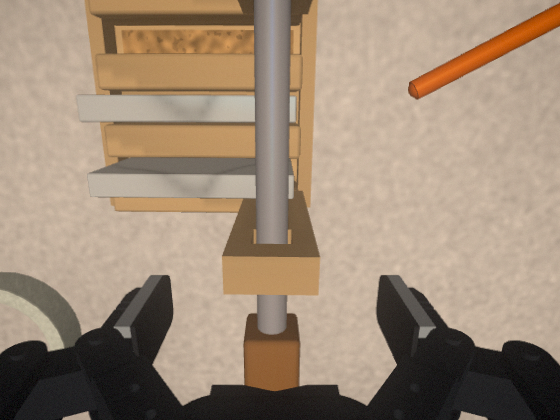

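```bash
python3 -m pendant '[[1,0.002,0,-0.003,0],[1,0,0,0,0],[-0.3,0,0,0,0],[-0.3,0,0,0,0],[-0.3,0,0,0,0]]' 30
python3 - <<'E'
from h import *
snap('wrist','w5')
go([.5303,-.0403,.11-.019],-4.9)
E
```

```text
time: 6.48
eef_pos: [0.5306, -0.0397, 0.0906]
tcp_rot: [-0.483, 0.518, 0.475, 0.522]
contact_force: [0.4, -0.5, 0.1]
opening: 0.0322
t 6.53 tcp [ 0.5306 -0.0397  0.0906] toolx [ 0.012 -0.004 -1.   ] yyaw 175.37 open 0.0297 F [-0.2  0.3  0.3] q6 -0.39
turn deg 0.27 rad 0.0046 shift now [-0.4  0.3 -0.6] shift after turn [-0.4  0.3 -0.6] mm
```

View pics/w5.png

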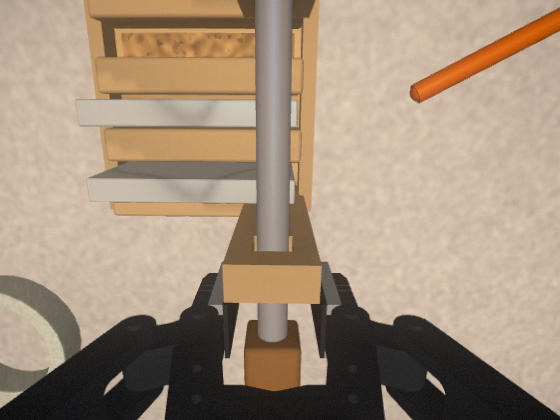

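```bash
python3 -m pendant '[[-1,0,0,0,0],[-1,0,0,0,0],[-1,0,0,0,0],[-1,0,0,0,0]]' 30
python3 - <<'E'
from h import *
snap('wrist','w6')
go([.5303,-.0403,.11-.019],-4.9)
E
```

```text
time: 7.02
eef_pos: [0.5307, -0.0396, 0.0907]
tcp_rot: [-0.483, 0.518, 0.475, 0.522]
contact_force: [0.2, 1.0, -0.0]
opening: 0.011
t 7.08 tcp [ 0.5307 -0.0396  0.0907] toolx [ 0.012 -0.004 -1.   ] yyaw 175.37 open 0.0109 F [ 0.5 -0.4  0.4] q6 -0.39
turn deg 0.27 rad 0.0048 shift now [-0.3  0.3 -0.7] shift after turn [-0.3  0.3 -0.7] mm
```

View pics/w6.png

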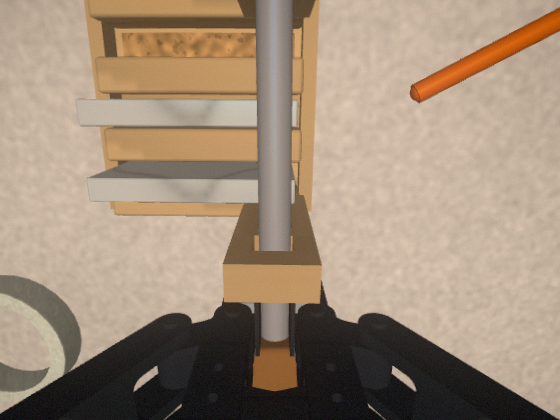

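```bash
python3 -m pendant '[[-1,-0.001,0,0,0],[-1,0,0,0,0],[-1,0,0,0.02,0],[-1,0,0,0.02,0],[-1,0,0,0.02,0],[-1,0,0,0.02,0],[-1,0,0,0.02,0],[-1,0,0,0.02,0],[-1,0,0,0.02,0],[-1,0,0,0,0]]' 120
python3 - <<'E'
from h import *
snap('wrist','w7');snap('side','s7')
crop('s7',180,110,340,240,5,'s7c')
st=np.load('poses.npz')['stand']
go([.5303,-.0403,.11-.019],np.degrees(st[2]))
E
```

```text
time: 8.32
eef_pos: [0.5419, 0.107, 0.0905]
tcp_rot: [-0.483, 0.518, 0.475, 0.521]
contact_force: [-0.1, -0.2, -1.6]
opening: 0.0083
t 8.43 tcp [0.5415 0.1057 0.0904] toolx [ 0.01  -0.005 -1.   ] yyaw 175.29 open 0.0083 F [ 0.6 -0.3 -1.5] q6 -0.65
turn deg 1.97 rad 0.0343 shift now [ 1.000e-01 -9.000e-01 -1.464e+02] shift after turn [ 1.000e-01 -5.900e+00 -1.463e+02] mm
```

View pics/w7.png

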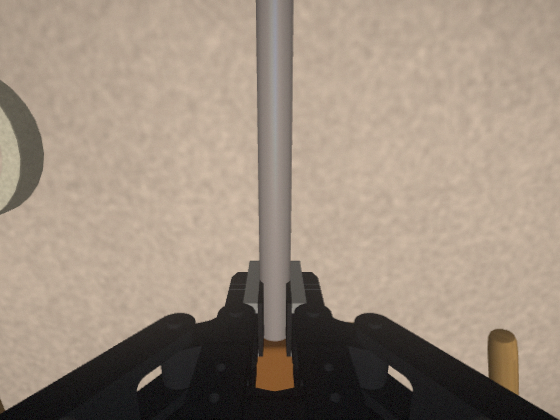

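View pics/s7c.png

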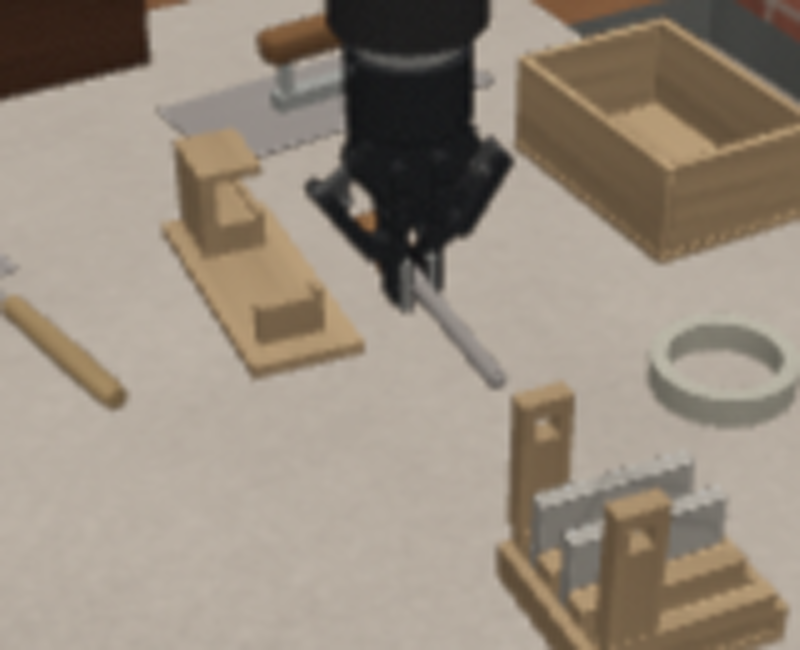

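Run:
```python
from h import *
c=load('s7')
for uv in [(497/5+179.5,381/5+109.5),(503/5+179.5,376/5+109.5)]:
    o,d=ray(c,uv)
    for y in (-.018,-.012,-.006): print(uv,o+d*(y-o[1])/d[1])
print(proj(c,[.531,-.012,.110]),proj(c,[.531,-.012,.100]))
```

```text
(278.9, 185.7) [ 0.52500404 -0.018       0.11630011]
(278.9, 185.7) [ 0.52886984 -0.012       0.11120005]
(278.9, 185.7) [ 0.53273565 -0.006       0.10609999]
(280.1, 184.7) [ 0.52891877 -0.018       0.11837171]
(280.1, 184.7) [ 0.5328161  -0.012       0.11328833]
(280.1, 184.7) [ 0.53671342 -0.006       0.10820495]
[[279.52534015 185.82772185]] [[279.42940395 188.67567057]]
```

```bash
sed -i 's/^rack=fit/np.set_printoptions(suppress=True)\nrack=fit/' fit.py
cat >> h.py <<'E'
def W(p,P):
    return np.array([np.cos(p[2])*P[0]-np.sin(p[2])*P[1]+p[0]*1000,np.sin(p[2])*P[0]+np.cos(p[2])*P[1]+p[1]*1000,P[2]])/1000
def L(p,P):
    d=np.array(P[:2])-p[:2]; a=-p[2]; return np.round(1000*np.array([np.cos(a)*d[0]-np.sin(a)*d[1],np.sin(a)*d[0]+np.cos(a)*d[1]]),1)
E
python3 -c "
from h import *
st=np.load('poses.npz')['stand']; print(W(st,(65,26,91)))
go(W(st,(65,26,91)),np.degrees(st[2]))"
```

```text
[0.59063358 0.30857484 0.091     ]
t 8.43 tcp [0.5415 0.1057 0.0904] toolx [ 0.01  -0.005 -1.   ] yyaw 175.29 open 0.0083 F [ 0.6 -0.3 -1.5] q6 -0.65
turn deg 1.97 rad 0.0343 shift now [ -1.2 -32.3 206.3] shift after turn [ -1.2 -25.2 207.2] mm
```

```bash
python3 -m pendant '[[-1,0,0,0,0.034],[-1,0,-0.008,0.03,0],[-1,0,-0.008,0.03,0],[-1,0,-0.008,0.03,0],[-1,0,0,0.03,0],[-1,0,0,0.03,0],[-1,0,0,0.03,0],[-1,0,0,0.02,0],[-1,0,0,0,0]]'; python3 -c "
from h import *
st=np.load('poses.npz')['stand']
snap('wrist','w8');snap('side','s8');crop('s8',180,100,320,205,5.5,'s8c')
go(W(st,(65,26,91)),np.degrees(st[2]))"
```

```text
time: 9.55
eef_pos: [0.5917, 0.3034, 0.0892]
tcp_rot: [-0.469, 0.532, 0.462, 0.533]
contact_force: [0.3, 0.1, -1.8]
opening: 0.0088
t 9.65 tcp [0.5914 0.3019 0.0893] toolx [ 0.008 -0.007 -1.   ] yyaw 172.21 open 0.0082 F [ 0.1 -0.4 -1.2] q6 -0.91
turn deg -1.11 rad -0.0193 shift now [-1.8  1.7  6.5] shift after turn [-1.8  1.5  6.5] mm
```

View pics/w8.png

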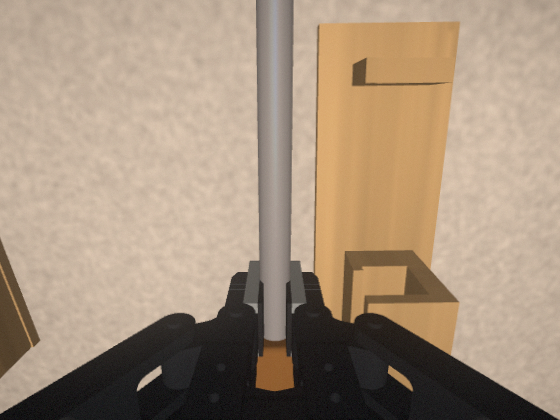

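View pics/s8c.png

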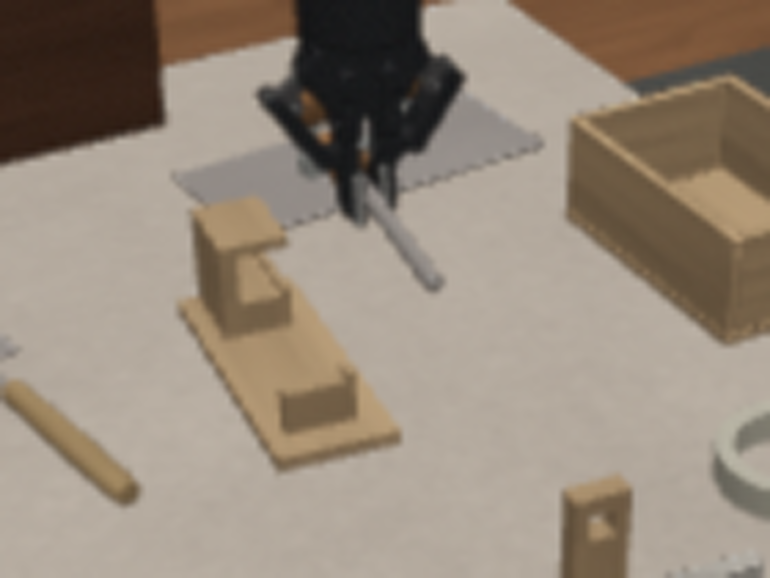

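```bash
python3 -c "
from h import *
st=np.load('poses.npz')['stand']; c=load('w8')
for n,uv,z in [('40,-100',(318.5,24),.01),('-40,-100',(459,22),.01),('40,y',(315,270),.01),('20,40',(365,298),.076),('-26,40',(456,300),.076),('notch floor end 14?,40',(346,252),.039)]:
    P=atz(c,uv,z);print(n,P,L(st,P))
"
```

```text
40,-100 [0.55103576 0.18843171 0.01      ] [ 39.6 -97.9]
-40,-100 [0.47208378 0.19770116 0.01      ] [-39.8 -97.9]
40,y [0.56856478 0.34077482 0.01      ] [39.3 55.4]
20,40 [0.54864013 0.32562777 0.076     ] [21.3 38.1]
-26,40 [0.50353627 0.33283492 0.076     ] [-24.3  40. ]
notch floor end 14?,40 [0.55067424 0.31666091 0.039     ] [24.4 29.4]
```

```bash
python3 -m pendant '[[-1,0,0.0015,0.0065,-0.019],[-1,0.02,0,0,0],[-1,0.02,0,0,0],[-1,0.0145,0,0,0],[-1,0,0,0,0]]'; python3 -c "
from h import *
st=np.load('poses.npz')['stand']
snap('wrist','w9');snap('side','s9');crop('s9',180,100,320,205,5.5,'s9c')
go(W(st,(0,26,34)),np.degrees(st[2]))"
```

```text
time: 10.28
eef_pos: [0.5916, 0.3068, 0.0346]
tcp_rot: [-0.474, 0.527, 0.467, 0.529]
contact_force: [0.3, 0.6, -1.2]
opening: 0.0084
t 10.38 tcp [0.5925 0.3075 0.0361] toolx [ 0.011 -0.004 -1.   ] yyaw 173.34 open 0.0086 F [-0.   0.5 -1.4] q6 -0.9
turn deg 0.02 rad 0.0004 shift now [ 1.3 67.   0.8] shift after turn [ 1.3 67.   0.8] mm
```

View pics/w9.png

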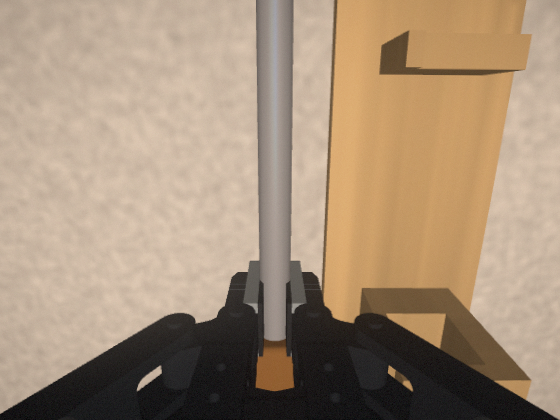

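View pics/s9c.png

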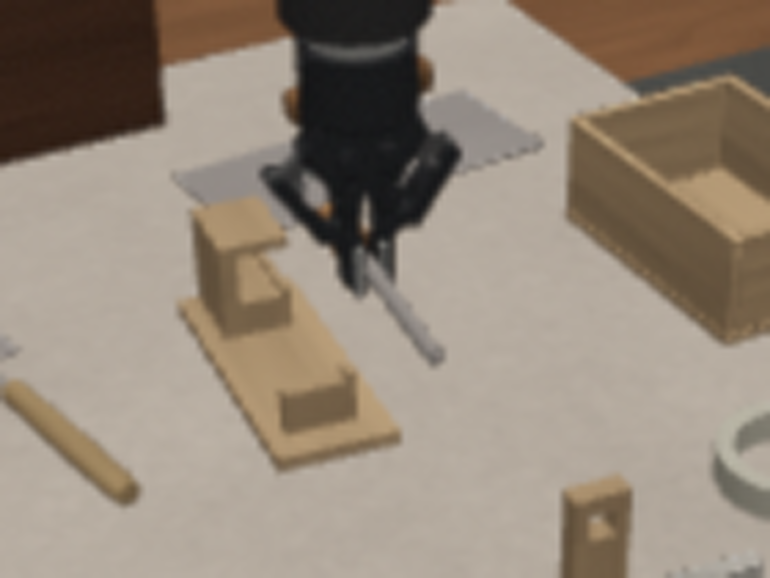

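```bash
python3 -c "
from h import *
st=np.load('poses.npz')['stand']; c=load('s9')
for z in (.045,.05,.055,.06): 
    P=atz(c,(258.7,164.3),z); print(z,L(st,P))
for x,y,z in [(40,-100,0),(-40,-100,0),(20,-78,44),(14,-78,39)]: print(proj(c,W(st,(x,y,z)))[0], (proj(c,W(st,(x,y,z)))[0]-[179.6,99.6])*5.5)
R=Ro.from_quat(sensors.get_state()['tcp_rot']).as_matrix();print(R)
"
```

```text
0.045 [ 71.3 -77.4]
0.05 [ 68.3 -84.7]
0.055 [ 65.3 -92. ]
0.06 [ 62.3 -99.3]
[252.83560948 180.87603067] [402.79585214 447.01816869]
[230.44338101 186.27574853] [279.63859556 476.71661694]
[244.56202645 167.86178191] [357.29114546 375.43980052]
[242.92630583 169.51038182] [348.29468206 384.50709999]
[[ 0.01062656 -0.99319565  0.11597191]
 [-0.0041105   0.11593409  0.9932484 ]
 [-0.99993509 -0.01103151 -0.00285055]]
```

```bash
python3 -m pendant '[[-1,0.001,0.01,0,0],[-1,0,0.01,0,0],[-1,0,0.01,0,0],[-1,0,0,0,0]]'; python3 -c "
from h import *
st=np.load('poses.npz')['stand']
snap('wrist','w10');snap('side','s10');crop('s10',190,110,300,200,7,'s10c')
go(W(st,(0,26,34)),np.degrees(st[2]))"
```

```text
time: 10.88
eef_pos: [0.5609, 0.3121, 0.0369]
tcp_rot: [-0.474, 0.525, 0.467, 0.531]
contact_force: [0.5, 0.9, -1.9]
opening: 0.0085
t 10.97 tcp [0.5617 0.3121 0.0369] toolx [ 0.013 -0.002 -1.   ] yyaw 173.36 open 0.0084 F [ 0.1 -0.3 -2.3] q6 -0.94
turn deg 0.04 rad 0.0006 shift now [ 2.4 35.9 -0.1] shift after turn [ 2.4 35.9 -0.2] mm
```

View pics/w10.png

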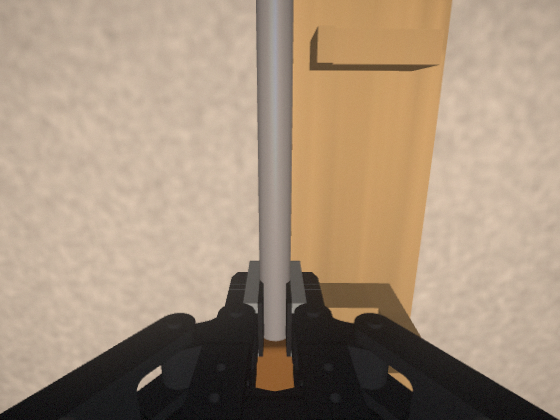

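View pics/s10c.png

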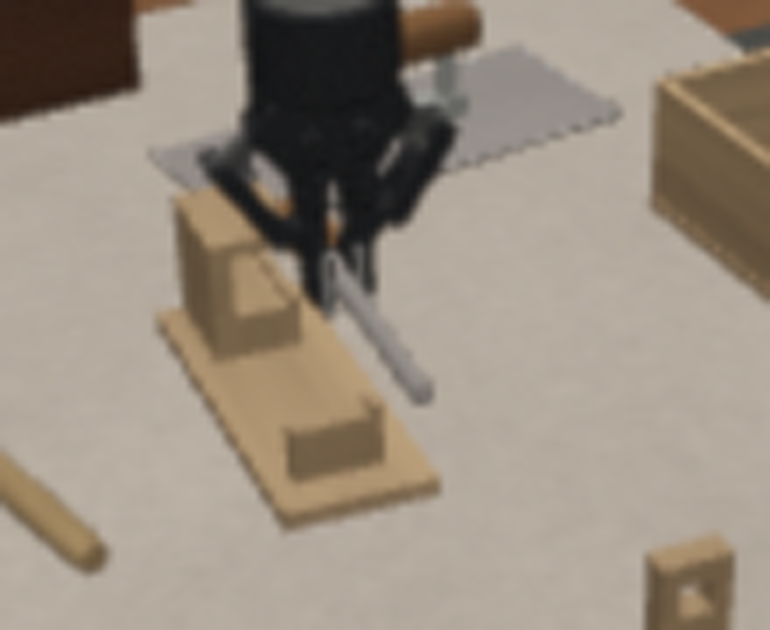

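```bash
python3 -m pendant '[[-1,0.0025,0,0,0],[-1,0,0,0,0],[-1,0,0.006,0,0],[-1,0,0,0,0]]'; python3 -c "
from h import *
st=np.load('poses.npz')['stand']
go(W(st,(0,26,34)),np.degrees(st[2]))"
```

```text
time: 11.48
eef_pos: [0.556, 0.3126, 0.0337]
tcp_rot: [-0.474, 0.525, 0.466, 0.531]
contact_force: [-1.2, -1.3, -2.0]
opening: 0.0089
t 11.47 tcp [0.556  0.3126 0.0337] toolx [ 0.013 -0.002 -1.   ] yyaw 173.32 open 0.0089 F [-1.2 -1.3 -2. ] q6 -0.95
turn deg -0.0 rad -0.0 shift now [-0.7 30.1  0. ] shift after turn [-0.7 30.1  0. ] mm
```

```bash
python3 -m pendant '[[-1,0,0.005,0,0],[-1,0,0.005,0,0],[-1,0,0.005,0,0],[-1,0,0,0,0]]'; python3 -c "
from h import *
st=np.load('poses.npz')['stand']
snap('wrist','w11');snap('side','s11');crop('s11',190,110,300,200,7,'s11c')
go(W(st,(0,26,34)),np.degrees(st[2]))"
```

```text
time: 11.98
eef_pos: [0.5399, 0.3146, 0.0337]
tcp_rot: [-0.474, 0.525, 0.466, 0.531]
contact_force: [0.4, 0.4, -1.5]
opening: 0.0085
t 12.07 tcp [0.5403 0.3146 0.0337] toolx [ 0.013 -0.002 -1.   ] yyaw 173.32 open 0.0083 F [ 0.3  0.6 -0.5] q6 -0.97
turn deg 0.0 rad 0.0001 shift now [-0.5 14.3 -0.1] shift after turn [-0.5 14.3 -0.1] mm
```

View pics/w11.png

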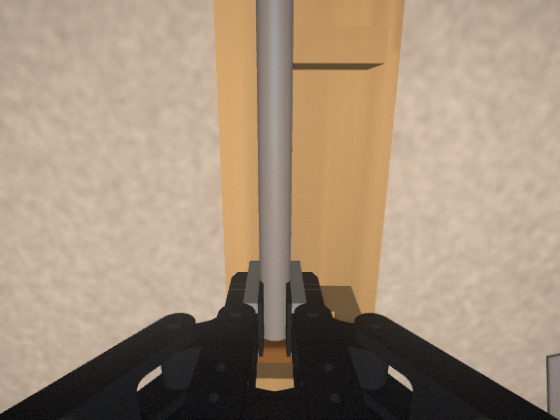

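View pics/s11c.png

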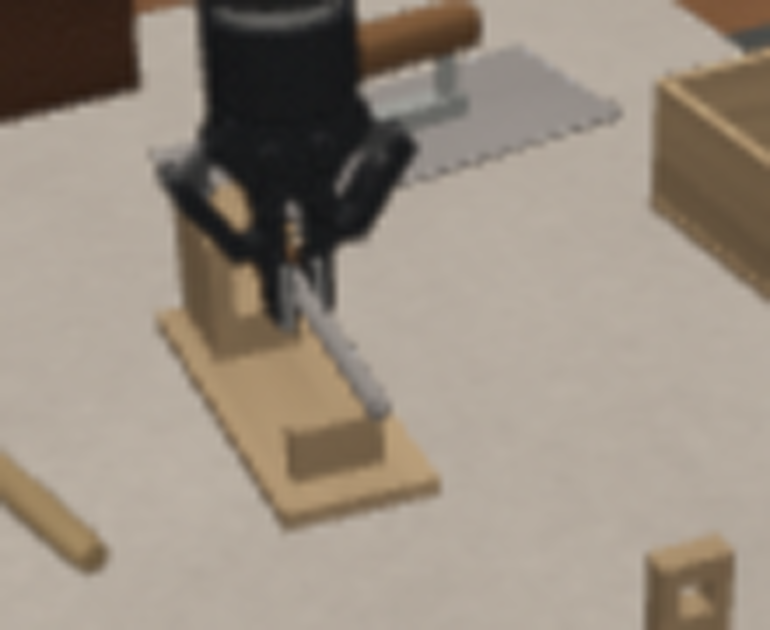

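```bash
python3 -m pendant '[[-1,0,0.005,0,0],[-1,0,0.005,0,0],[-1,0,0.004,0,0],[-1,0,0,0,0]]'; python3 -c "
from h import *
st=np.load('poses.npz')['stand']
snap('wrist','w12');snap('side','s12');crop('s12',190,110,300,200,7,'s12c')
go(W(st,(0,26,34)),np.degrees(st[2]))"
```

```text
time: 12.58
eef_pos: [0.5255, 0.3163, 0.0334]
tcp_rot: [-0.474, 0.525, 0.466, 0.531]
contact_force: [0.8, -0.2, -1.8]
opening: 0.0083
t 12.68 tcp [0.5258 0.3163 0.0335] toolx [ 0.014 -0.002 -1.   ] yyaw 173.31 open 0.0085 F [ 0.5 -0.3 -0.6] q6 -1.0
turn deg -0.01 rad -0.0002 shift now [-0.5 -0.3 -0.1] shift after turn [-0.5 -0.3 -0.1] mm
```

View pics/w12.png

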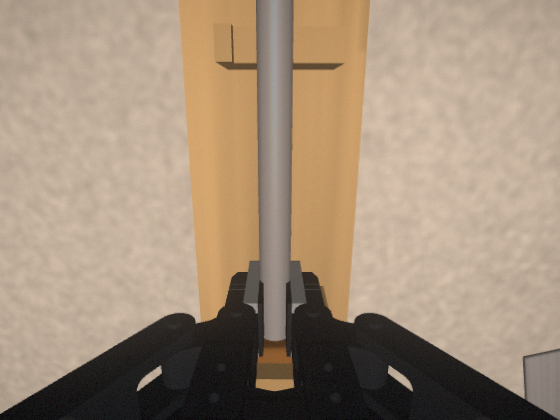

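View pics/s12c.png

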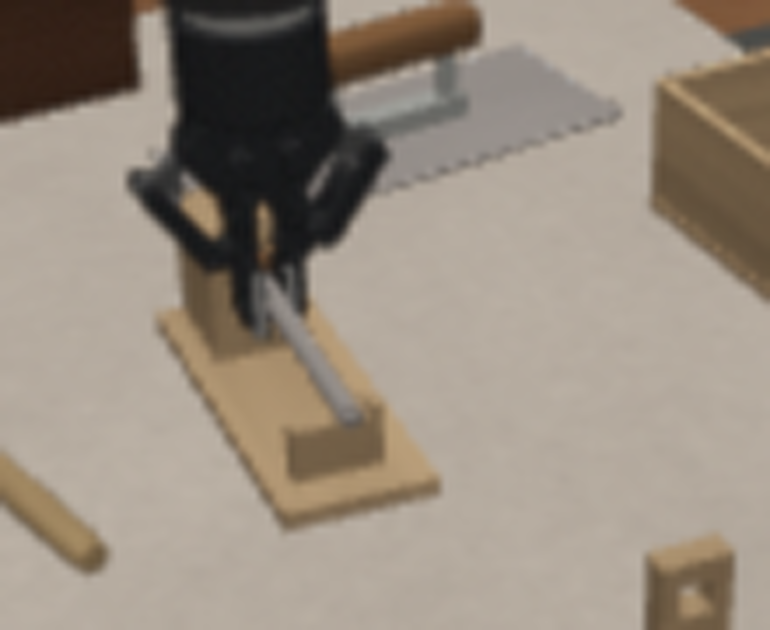

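```bash
python3 -m pendant '[[-1,0.004,0,0,0],[-1,0.003,0,0,0],[-1,0,0,0,0]]'; python3 -m pendant '[[-1,0.0015,0,0,0],[-1,0,0,0,0]]'; python3 -c "
from h import *
st=np.load('poses.npz')['stand']
snap('wrist','w13');snap('side','s13');crop('s13',190,110,300,200,7,'s13c')
go(W(st,(0,26,26)),np.degrees(st[2]))"
```

```text
time: 13.05
eef_pos: [0.5264, 0.3166, 0.0263]
tcp_rot: [-0.474, 0.525, 0.466, 0.532]
contact_force: [-1.6, 0.6, 1.9]
opening: 0.0083
time: 13.3
eef_pos: [0.5265, 0.3166, 0.0258]
tcp_rot: [-0.474, 0.525, 0.466, 0.532]
contact_force: [-0.9, 0.3, 2.6]
opening: 0.0082
t 13.4 tcp [0.5265 0.3167 0.0257] toolx [ 0.014 -0.001 -1.   ] yyaw 173.31 open 0.0081 F [-1.3  0.5  2.9] q6 -1.0
turn deg -0.01 rad -0.0001 shift now [-0.3  0.4 -0.6] shift after turn [-0.3  0.4 -0.6] mm
```

View pics/s13c.png

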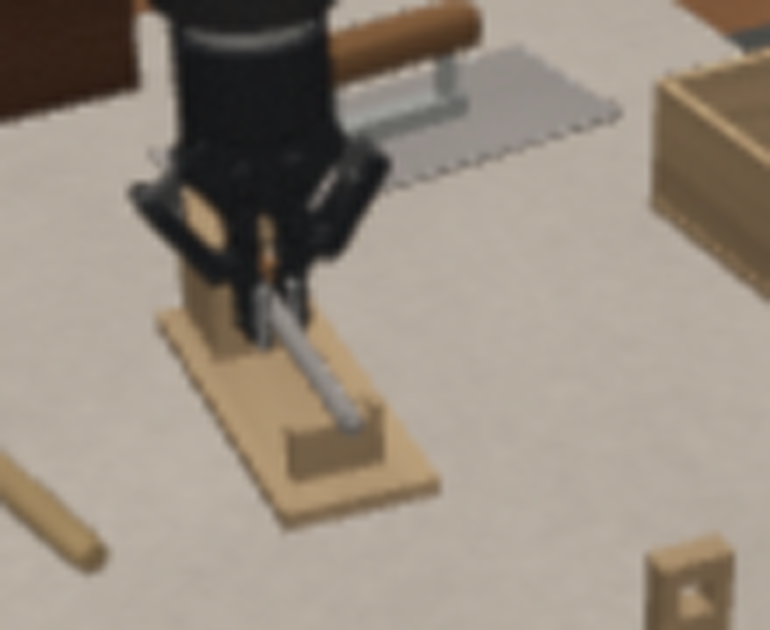

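```bash
python3 -m pendant '[[-0.5,0,0,0,0],[0,0,0,0,0],[0,0,0,0,0],[0,0,0,0,0],[0,-0.02,0,0,0],[0,-0.04,0,0,0],[0,-0.05,0,0,0],[0,-0.05,0,0,0],[0,0,0,0,0]]'; python3 -c "
from h import *
st=np.load('poses.npz')['stand']
snap('wrist','w14');snap('side','s14');crop('s14',190,110,300,200,7,'s14c')
go(W(st,(0,26,26)),np.degrees(st[2]))"
```

```text
time: 14.52
eef_pos: [0.5243, 0.3164, 0.189]
tcp_rot: [-0.474, 0.526, 0.466, 0.531]
contact_force: [0.7, -0.1, -0.1]
opening: 0.0428
t 14.62 tcp [0.5225 0.3149 0.1848] toolx [ 0.008 -0.007 -1.   ] yyaw 173.27 open 0.0425 F [-0.3 -0.5  0. ] q6 -0.99
turn deg -0.05 rad -0.0008 shift now [158.8  -2.    2.6] shift after turn [158.8  -2.    2.6] mm
```

View pics/w14.png

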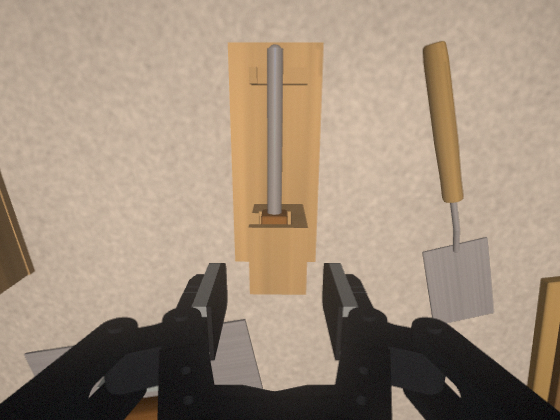

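View pics/s14c.png

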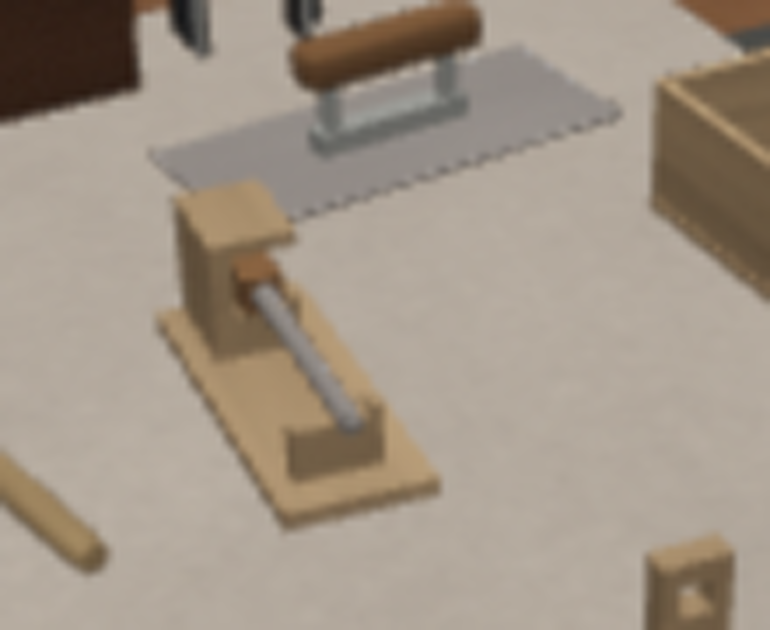

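```bash
python3 -c "
from h import *
st=np.load('poses.npz')['stand']; c=load('w14')
for n,uv,z in [('tip',(274.5,45),.045),('handle face edge L',(261,222),.045),('R',(289,222),.045),('40,-100',(228,43),.01),('-40,-100',(323,43),.01),('20,40 roof',(249,227),.076),('-26',(307,227),.076)]:
    print(n,L(st,atz(c,uv,z)))
es=np.load('poses.npz')['easel'];print(es)
go(W(es,(0,0,230)),np.degrees(es[2])+90)
print(W(es,(0,0,230)))
"
```

```text
tip [ -0.4 -91.1]
handle face edge L [11.1 47.8]
R [-12.9  47.7]
40,-100 [ 38.8 -97.6]
-40,-100 [-40.2 -97.5]
20,40 roof [18.6 41.2]
-26 [-25.8  40.9]
[ 0.5255986  -0.36977477 -0.0628649 ]
t 14.62 tcp [0.5225 0.3149 0.1848] toolx [ 0.008 -0.007 -1.   ] yyaw 173.27 open 0.0425 F [-0.3 -0.5  0. ] q6 -0.99
turn deg 86.87 rad 1.5162 shift now [ -40.1  -83.7 -679.9] shift after turn [ -40.1 -683.5   46.5] mm
[ 0.5255986  -0.36977477  0.23      ]
```

```bash
python3 -m pendant '[[0.8,-0.01,0,0,0.1685],[0.8,-0.01,0,0,0.1685],[0.8,-0.01,0,0,0.1685],[0.8,-0.01,0,0,0.1685],[0.8,0,0,0,0.1685],[0.8,0,0,0,0.1685],[0.8,0,0,0,0.1685],[0.8,0,0,0,0.1685],[0.8,0,0,0,0.1685]]'; python3 -m pendant '[[0.8,0,-0.055,0.004,0],[0.8,0,-0.055,0.004,0],[0.8,0,-0.055,0.004,0],[0.8,0,-0.055,0.004,0],[0.8,0,-0.055,0.004,0],[0.8,0,-0.055,0.004,0],[0.8,0,-0.055,0.004,0],[0.8,0,-0.055,0.004,0],[0.8,0,-0.055,0.004,0],[0.8,0,-0.055,0.004,0],[0.8,0,0,0,0]]';  python3 -c "
from h import *
es=np.load('poses.npz')['easel']
go(W(es,(0,0,230)),np.degrees(es[2])+90)
"
```

```text
time: 15.75
eef_pos: [0.5168, 0.3105, 0.2094]
tcp_rot: [0.031, 0.709, -0.049, 0.703]
contact_force: [0.0, -0.3, -0.9]
opening: 0.077
time: 17.12
eef_pos: [0.484, -0.2581, 0.209]
tcp_rot: [0.028, 0.718, -0.053, 0.693]
contact_force: [-0.4, 0.7, -0.4]
opening: 0.0767
t 17.12 tcp [ 0.484  -0.2581  0.209 ] toolx [-0.038 -0.033 -0.999] yyaw 83.45 open 0.0767 F [-0.4  0.7 -0.4] q6 -1.6
turn deg -2.95 rad -0.0514 shift now [ -18.8 -106.9   53.4] shift after turn [ -18.8 -109.5   47.9] mm
```

```bash
python3 -m pendant '[[0.8,-0.005,-0.036,0.016,-0.025],[0.8,-0.005,-0.036,0.016,-0.025],[0.8,-0.005,-0.036,0.016,0],[0.8,0,0,0,0],[0.8,0,0,0,0]]';  python3 -c "
from h import *
es=np.load('poses.npz')['easel']
snap('wrist','w15')
go(W(es,(0,0,230)),np.degrees(es[2])+90)
"
```

```text
time: 17.75
eef_pos: [0.5213, -0.3696, 0.2184]
tcp_rot: [0.012, 0.724, -0.033, 0.689]
contact_force: [-0.4, 0.8, -0.0]
opening: 0.077
t 17.8 tcp [ 0.5213 -0.3695  0.2184] toolx [-0.049 -0.028 -0.998] yyaw 86.46 open 0.0767 F [-1.1  1.1 -0.6] q6 -1.36
turn deg 0.06 rad 0.001 shift now [-11.7  -0.4   3.7] shift after turn [-11.7  -0.4   3.7] mm
```

View pics/w15.png

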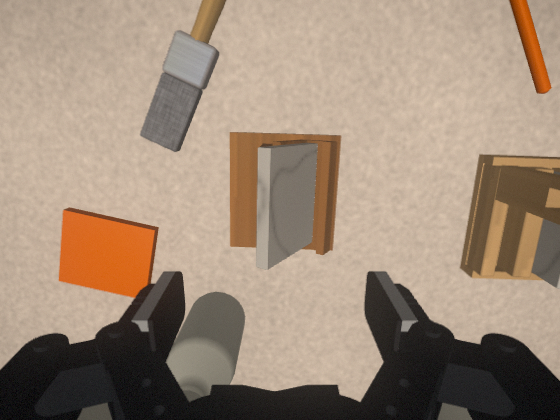

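```bash
python3 -c "
from h import *
crop('w15',220,120,360,280,3.75,'w15c'); crop('top0',345,170,395,225,10,'t0p'); crop('side0',315,260,395,325,8,'s0p')
t=load('top0'); print('bottle base',atz(t,(400,152),.0),'orange slab', atz(t,(430,182),0))
a=cv2.imread('pics/w15c.png');b=cv2.imread('pics/t0p.png');print(a.shape,b.shape)
"
```

```text
bottle base [ 0.6795861  -0.47865848  0.        ] orange slab [ 0.58393059 -0.57223145  0.        ]
(600, 525, 3) (550, 500, 3)
```

View pics/w15c.png

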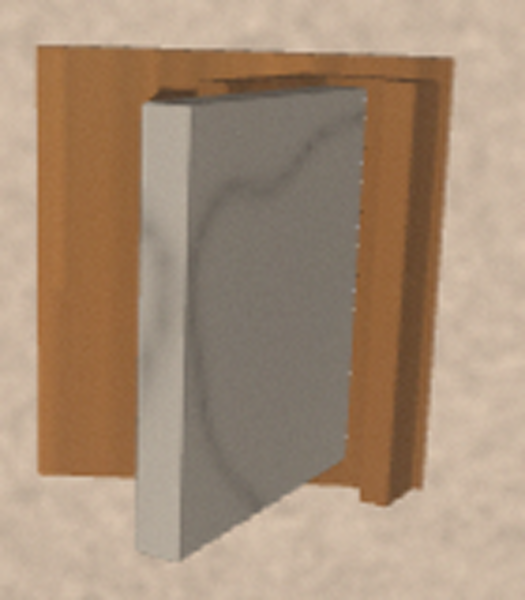

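View pics/t0p.png

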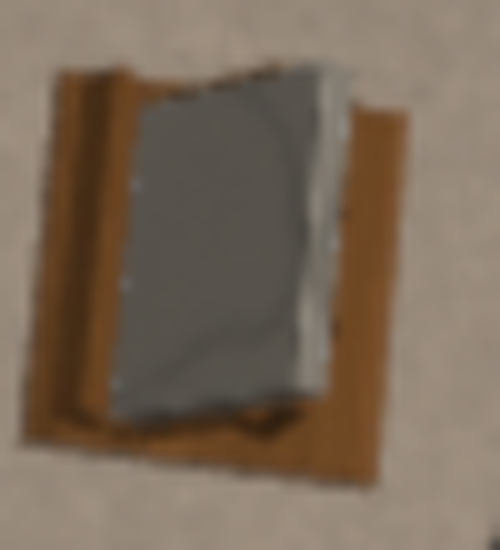

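View pics/s0p.png

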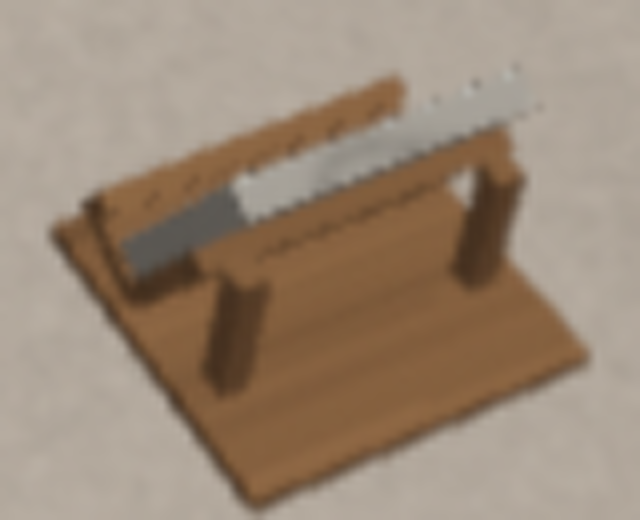

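```bash
cat > pl.py <<'E'
from h import *
es=np.load('poses.npz')['easel']
w=load('w15');t=load('top0');s=load('side0')
fw=lambda u,v:(w,(220+(u+.5)/3.75-.5,120+(v+.5)/3.75-.5))
ft=lambda u,v:(t,(345+(u+.5)/10-.5,170+(v+.5)/10-.5))
fs=lambda u,v:(s,(315+(u+.5)/8-.5,260+(v+.5)/8-.5))
pts={'front -x':[fw(190,107),ft(297,393),fs(237,178)],'front +x':[fw(182,558),ft(318,65),fs(515,70)],
'back -x':[fw(143,102),ft(327,398),fs(248,222)],'back +x':[fw(138,555),ft(352,78),fs(537,108)]}
for k,o in pts.items():
    for sub in ([0,1,2],[0,1],[0,2]):
        P=tri([o[i] for i in sub]); print(k,sub,np.round(P,4),'easel',L(es,P),[np.round(proj(c,P)[0]-uv,1).tolist() for c,uv in o])
for n,uv,z in [('60,55',(452,57),.008),]: pass
for n,(u,v),z in [('-60,-55',(38,46),.008),('-60,55',(453,58),.008),('60,-55',(38,474),.008)]:
    c,uv=fw(u,v); print(n,L(es,atz(c,uv,z)))
E
python3 pl.py
```

```text
front -x [0, 1, 2] [ 0.4714 -0.3746  0.0982] easel [-53.8  -8.2] [[-1.0, -0.6], [0.1, -0.7], [-0.9, 0.1]]
front -x [0, 1] [ 0.4714 -0.3749  0.0919] easel [-53.7  -8.5] [[-1.0, -1.1], [-0.2, -0.3], [-1.2, 2.1]]
front -x [0, 2] [ 0.4726 -0.3746  0.098 ] easel [-52.6  -8.1] [[-0.8, 1.1], [0.1, -1.1], [-0.5, -0.0]]
front +x [0, 1, 2] [ 0.5695 -0.3821  0.0946] easel [44.6 -9.6] [[0.0, -0.0], [0.2, -0.2], [-0.3, 0.1]]
front +x [0, 1] [ 0.569  -0.3818  0.0953] easel [44.1 -9.3] [[0.3, -0.4], [0.1, -0.1], [-0.5, -0.1]]
front +x [0, 2] [ 0.5699 -0.3823  0.0947] easel [45.  -9.7] [[-0.2, 0.4], [0.2, -0.3], [-0.1, 0.0]]
back -x [0, 1, 2] [ 0.4705 -0.3843  0.0906] easel [-54.1 -18. ] [[-0.8, -0.4], [-0.1, -0.3], [-0.2, 0.0]]
back -x [0, 1] [ 0.4704 -0.3844  0.0895] easel [-54.1 -18. ] [[-0.7, -0.6], [-0.2, -0.2], [-0.3, 0.4]]
back -x [0, 2] [ 0.4711 -0.384   0.09  ] easel [-53.5 -17.6] [[-0.2, 0.3], [-0.3, -0.4], [-0.1, -0.0]]
back +x [0, 1, 2] [ 0.5688 -0.3929  0.0899] easel [ 44.6 -20.4] [[-0.9, -1.8], [0.1, -0.7], [-0.4, -0.1]]
back +x [0, 1] [ 0.5624 -0.3897  0.1069] easel [ 38.  -17.5] [[0.9, -0.8], [0.3, -0.2], [-2.1, -5.0]]
back +x [0, 2] [ 0.5713 -0.3925  0.0878] easel [ 47.  -19.8] [[0.1, -0.1], [-0.3, -1.3], [0.1, -0.0]]
-60,-55 [-61.8 -51.3]
-60,55 [-59.   57.6]
60,-55 [ 57.8 -55. ]
```

```bash
python3 -c "
from h import *
es=np.load('poses.npz')['easel']
print(W(es,(10,-4,120)))
go(W(es,(10,-4,120)),85.6)
"
```

```text
[ 0.53532755 -0.37439511  0.12      ]
t 17.8 tcp [ 0.5213 -0.3695  0.2184] toolx [-0.049 -0.028 -0.998] yyaw 86.46 open 0.0767 F [-1.1  1.1 -0.6] q6 -1.36
turn deg 0.86 rad 0.015 shift now [97.7 -1.  18.9] shift after turn [97.7 -0.7 19. ] mm
```

```bash
python3 -m pendant '[[0.06,0,-0.001,0.019,0.015],[0.06,0.035,0,0,0],[0.06,0.035,0,0,0],[0.06,0.027,0,0,0],[0.06,0,0,0,0]]' 20;  python3 -c "
from h import *
es=np.load('poses.npz')['easel']
snap('wrist','w16');snap('side','s16');crop('s16',290,220,420,330,6,'s16c')
go(W(es,(10,-4,66)),85.6)
"
```

```text
time: 18.42
eef_pos: [0.54, -0.3705, 0.1189]
tcp_rot: [0.015, 0.723, -0.037, 0.69]
contact_force: [-0.6, 0.1, 0.9]
opening: 0.045
t 18.52 tcp [ 0.5416 -0.3714  0.1217] toolx [-0.043 -0.031 -0.999] yyaw 85.8 open 0.0453 F [ 0.1 -0.2  1. ] q6 -1.39
turn deg 0.2 rad 0.0034 shift now [56.  -1.5 -3.8] shift after turn [56.  -1.5 -3.8] mm
```

View pics/w16.png

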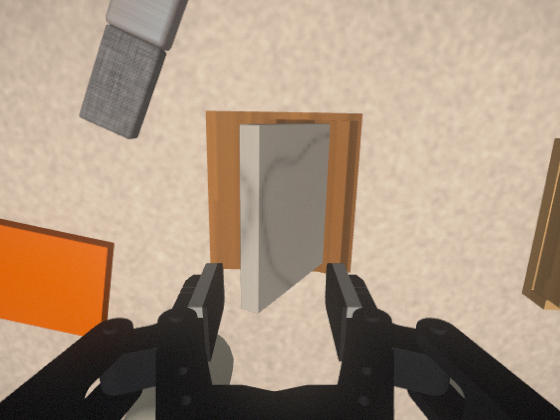

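View pics/s16c.png

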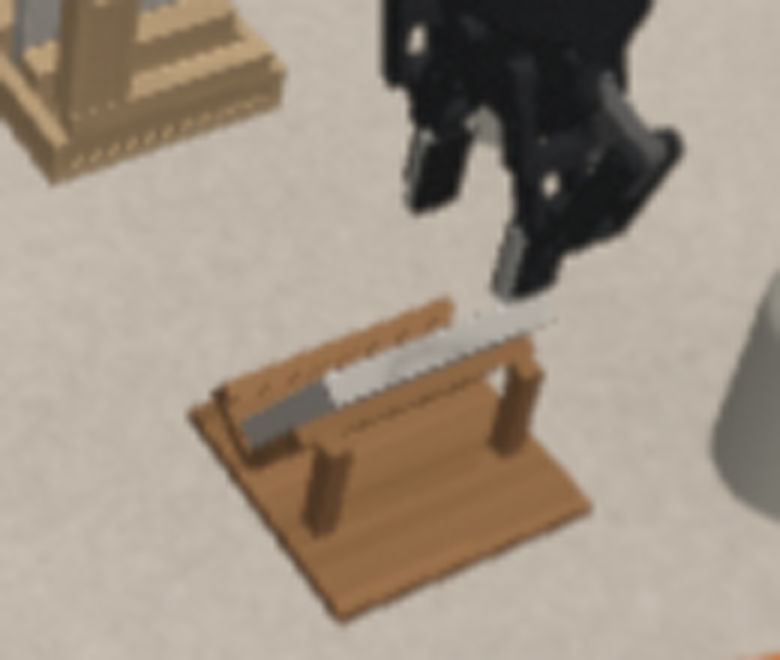

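```bash
python3 -m pendant '[[0.06,0.006,-0.0015,-0.004,0.003],[0.06,0.02,0,0,0],[0.06,0.02,0,0,0],[0.06,0.01,0,0,0],[0.06,0,0,0,0]]' 20;  python3 -c "
from h import *
es=np.load('poses.npz')['easel']
snap('wrist','w17');snap('side','s17');crop('s17',290,220,420,330,6,'s17c')
go(W(es,(10,-4,66)),85.6)
"
```

```text
time: 19.15
eef_pos: [0.5384, -0.3757, 0.0706]
tcp_rot: [0.014, 0.718, -0.04, 0.695]
contact_force: [-0.3, 0.2, -0.2]
opening: 0.0454
t 19.25 tcp [ 0.539  -0.3758  0.0714] toolx [-0.032 -0.035 -0.999] yyaw 85.63 open 0.0451 F [-0.2 -0.6 -0.4] q6 -1.4
turn deg 0.03 rad 0.0005 shift now [ 5.5  1.4 -3.6] shift after turn [ 5.5  1.4 -3.6] mm
```

View pics/w17.png

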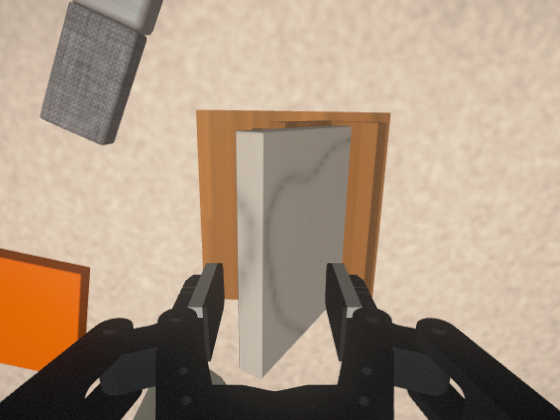

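View pics/s17c.png

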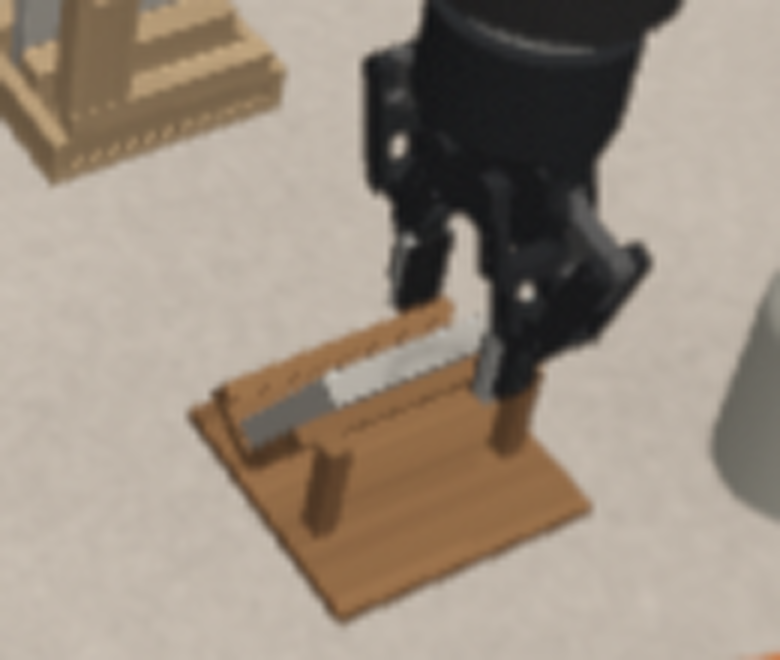

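```bash
python3 -m pendant '[[-0.15,0.004,0.006,0,0],[-0.2,0,0.007,0,0],[-0.2,0,0.007,0,0],[-0.2,0,0.007,0,0],[-0.2,0,0,0,0]]' 20;  python3 -c "
from h import *
es=np.load('poses.npz')['easel']
snap('wrist','w18');snap('side','s18');crop('s18',290,220,420,330,6,'s18c')
go(W(es,(10,-4,66)),85.6);print(L(es,sensors.get_state()['eef_pos']))
"
```

```text
time: 19.88
eef_pos: [0.5423, -0.3473, 0.0682]
tcp_rot: [0.014, 0.716, -0.04, 0.697]
contact_force: [-0.7, -0.3, 0.1]
opening: 0.0342
t 19.98 tcp [ 0.5422 -0.3477  0.0682] toolx [-0.029 -0.037 -0.999] yyaw 85.64 open 0.0343 F [-0.3 -0.2 -0.1] q6 -1.44
turn deg 0.04 rad 0.0007 shift now [  3.3 -27.   -4.8] shift after turn [  3.3 -27.   -4.8] mm
[15.2 23. ]
```

View pics/w18.png

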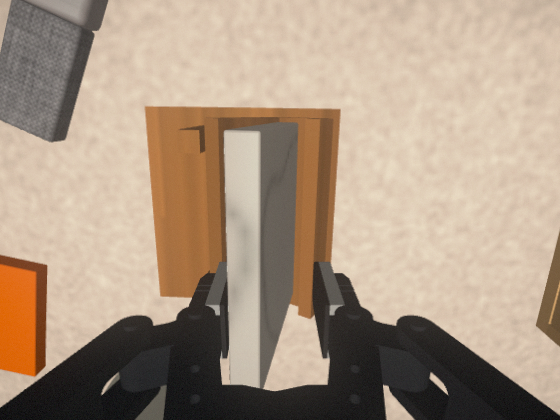

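View pics/s18c.png

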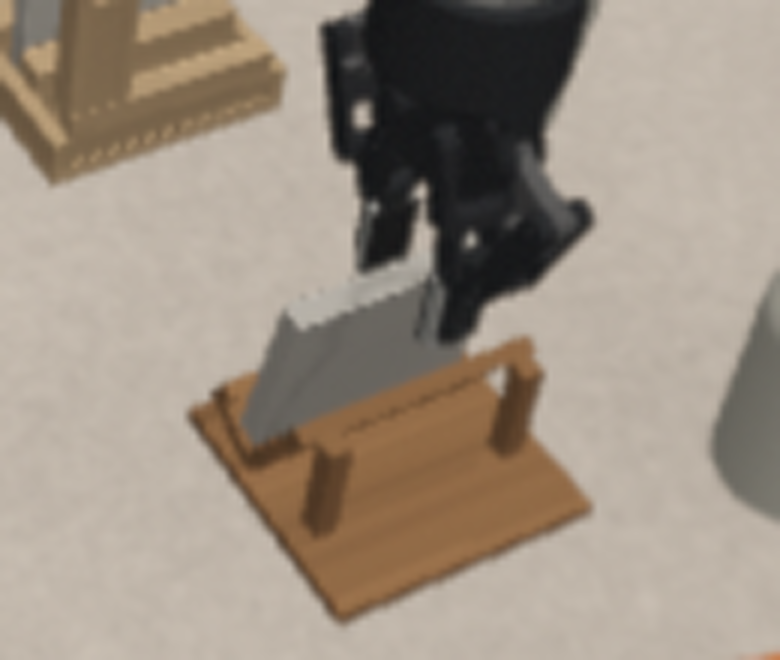

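```bash
python3 -m pendant '[[-0.3,0,0.004,0,0],[-0.4,0,0.004,0,0],[-0.45,0,0.003,0,0],[-0.45,0,0,0,0]]' 20;  python3 -c "
from h import *
es=np.load('poses.npz')['easel']
snap('wrist','w19');snap('side','s19');crop('s19',290,220,420,330,6,'s19c')
go(W(es,(10,-4,66)),85.6);print(L(es,sensors.get_state()['eef_pos']))
"
```

```text
time: 20.48
eef_pos: [0.543, -0.3363, 0.0675]
tcp_rot: [0.014, 0.716, -0.041, 0.697]
contact_force: [-0.3, 1.1, 0.1]
opening: 0.0233
t 20.57 tcp [ 0.543  -0.3365  0.0675] toolx [-0.029 -0.037 -0.999] yyaw 85.6 open 0.0236 F [ 0.3  1.  -0.3] q6 -1.46
turn deg 0.0 rad 0.0 shift now [  3.1 -38.3  -4.6] shift after turn [  3.1 -38.3  -4.6] mm
[15.3 34.3]
```

View pics/w19.png

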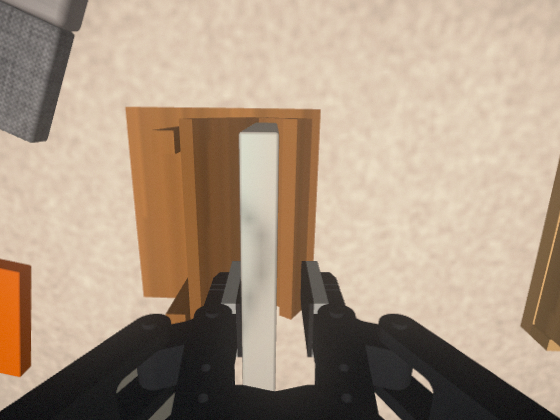

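View pics/s19c.png

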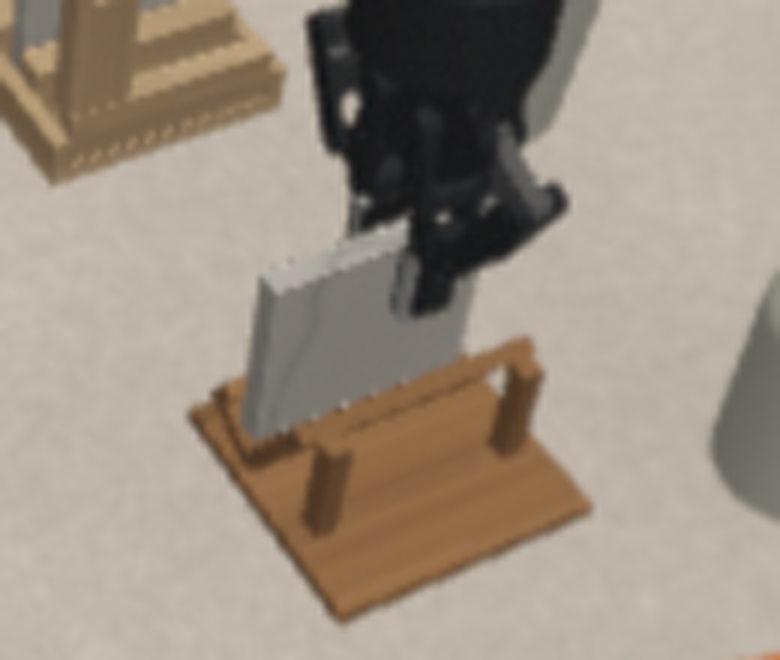

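```bash
python3 -m pendant '[[-0.45,-0.006,0,0,0],[-0.45,-0.006,0,0,0],[-1,0,-0.001,0,0],[-1,0,-0.001,0,0],[-1,0,0,0,0],[-1,0,0,0,0]]' 30;  python3 -c "
from h import *
es=np.load('poses.npz')['easel']
snap('wrist','w20');snap('side','s20');crop('s20',290,220,420,330,6,'s20c')
go(W(es,(10,-4,66)),85.6);print(L(es,sensors.get_state()['eef_pos']))
"
```

```text
time: 21.32
eef_pos: [0.5436, -0.3393, 0.0814]
tcp_rot: [0.014, 0.716, -0.041, 0.697]
contact_force: [-0.5, -0.3, 1.3]
opening: 0.0117
t 21.43 tcp [ 0.5436 -0.3393  0.0814] toolx [-0.028 -0.038 -0.999] yyaw 85.59 open 0.0113 F [ 0.2 -0.8  2. ] q6 -1.46
turn deg -0.01 rad -0.0002 shift now [ 16.9 -35.   -5.2] shift after turn [ 16.9 -35.   -5.2] mm
[16.1 31.5]
```

View pics/w20.png

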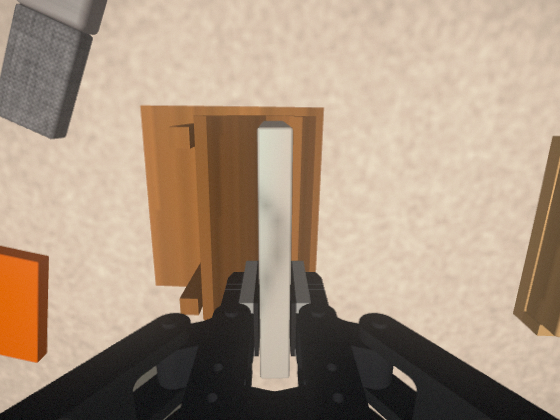

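View pics/s20c.png

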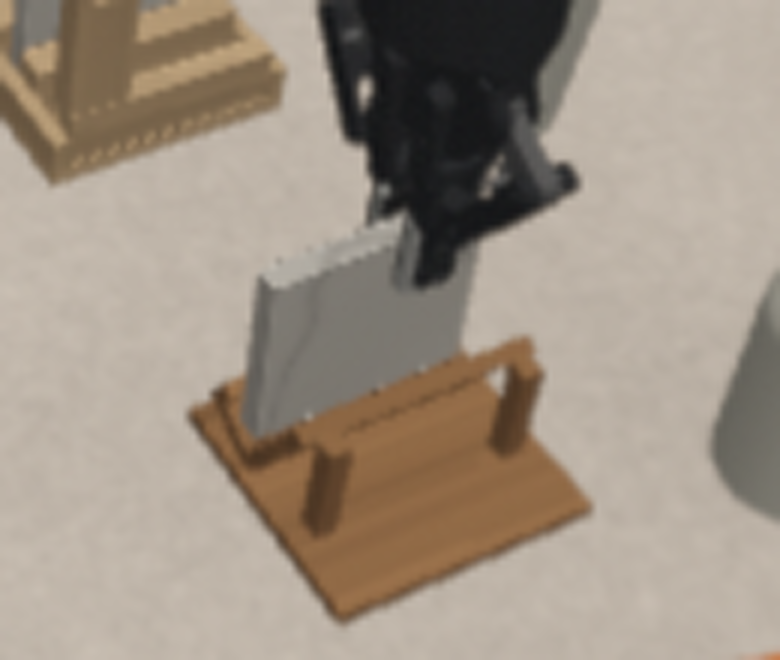

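```bash
python3 -m pendant '[[-1,0,0,0,0],[-1,-0.02,0,0,0],[-1,-0.03,0,0,0],[-1,-0.03,0,0,0],[-1,-0.03,0,0,0],[-1,-0.025,0,0,0],[-1,0,0,0,0]]' 80;  python3 -c "
from h import *
rk=np.load('poses.npz')['rack'];rk[0]-=.0024
snap('wrist','w21');snap('side','s21');crop('s21',230,140,430,290,4,'s21c')
go(W(rk,(20.7,-36,215)),85.08)
"
```

```text
time: 22.3
eef_pos: [0.5453, -0.3314, 0.2153]
tcp_rot: [0.016, 0.718, -0.039, 0.694]
contact_force: [-0.3, -0.2, -2.4]
opening: 0.0108
t 22.4 tcp [ 0.544  -0.3309  0.2128] toolx [-0.039 -0.031 -0.999] yyaw 85.54 open 0.0109 F [-0.6  1.1 -2.1] q6 -1.45
turn deg 0.46 rad 0.0081 shift now [ -9.1 179.8  23.4] shift after turn [ -9.1 180.   21.9] mm
```

View pics/w21.png

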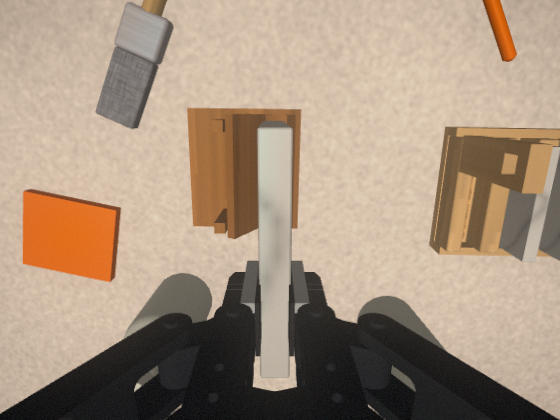

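View pics/s21c.png

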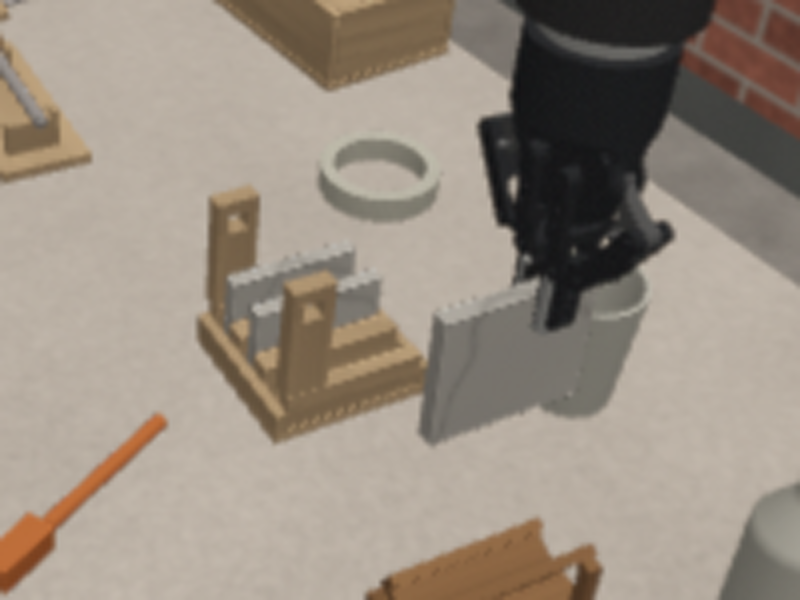

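```bash
cat > held.py <<'E'
from h import *
import sys
c=load(sys.argv[1]); st=sensors.get_state(); R=Ro.from_quat(st['tcp_rot']).as_matrix()
zt=st['eef_pos'][2]+.0256
P=[atz(c,uv,zt) for uv in [(259,128),(292,128),(289,377.5),(262,377.5)]]
print(np.round(P,4)); m=np.mean(P,0); print('top centre rel TCP in tool',np.round(R.T@(m-st['eef_pos']),4), 'len',np.linalg.norm((P[0]+P[1]-P[2]-P[3])/2),'wid',np.linalg.norm(P[0]-P[1]))
d=(P[3]+P[2]-P[0]-P[1]); print('yaw',np.degrees(np.arctan2(d[1],d[0])))
E
python3 held.py w21
```

```text
[[ 0.4772 -0.3312  0.2384]
 [ 0.4781 -0.3202  0.2384]
 [ 0.5777 -0.3278  0.2384]
 [ 0.5771 -0.3389  0.2384]]
top centre rel TCP in tool [-0.025  -0.0007 -0.0174] len 0.10003610846695922 wid 0.011037572081598817
yaw -4.37271209540367
```

```bash
python3 -m pendant '[[-1,0,0.02,0.002,0.008],[-1,0,0.03,0.004,0],[-1,0,0.03,0.004,0],[-1,0,0.03,0.004,0],[-1,0,0.03,0.004,0],[-1,0,0.02,0,0],[-1,0,0,0,0],[-1,0,0,0,0]]' 80;  python3 -c "
from h import *
rk=np.load('poses.npz')['rack'];rk[0]-=.0024
snap('wrist','w22');snap('side','s22');crop('s22',230,140,430,290,4,'s22c')
go(W(rk,(17.4,-34.2,215)),85.08)
"; python3 held.py w22
```

```text
time: 23.4
eef_pos: [0.57, -0.1676, 0.1937]
tcp_rot: [0.021, 0.726, -0.042, 0.686]
contact_force: [-0.1, 0.5, -1.5]
opening: 0.0104
t 23.5 tcp [ 0.5701 -0.1679  0.1939] toolx [-0.058 -0.026 -0.998] yyaw 84.89 open 0.0104 F [ 0.6  0.  -0.9] q6 -1.73
turn deg -0.19 rad -0.0034 shift now [-22.   16.7   5.7] shift after turn [-22.   16.7   5.7] mm
[[ 0.5025 -0.1667  0.2195]
 [ 0.5035 -0.1558  0.2195]
 [ 0.6001 -0.1643  0.2195]
 [ 0.5994 -0.1751  0.2195]]
top centre rel TCP in tool [-0.0245 -0.     -0.0202] len 0.09712556651388957 wid 0.01092764211174987
yaw -5.009557131573403
```

View pics/w22.png

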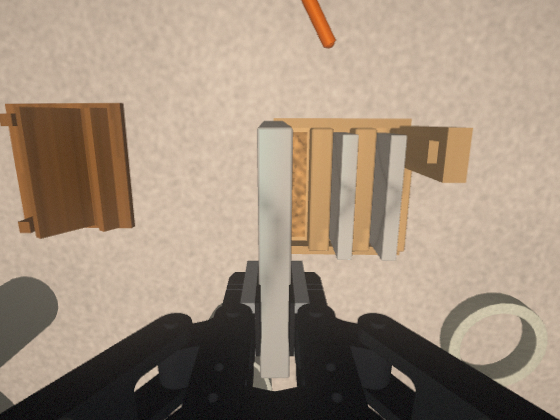

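View pics/s22c.png

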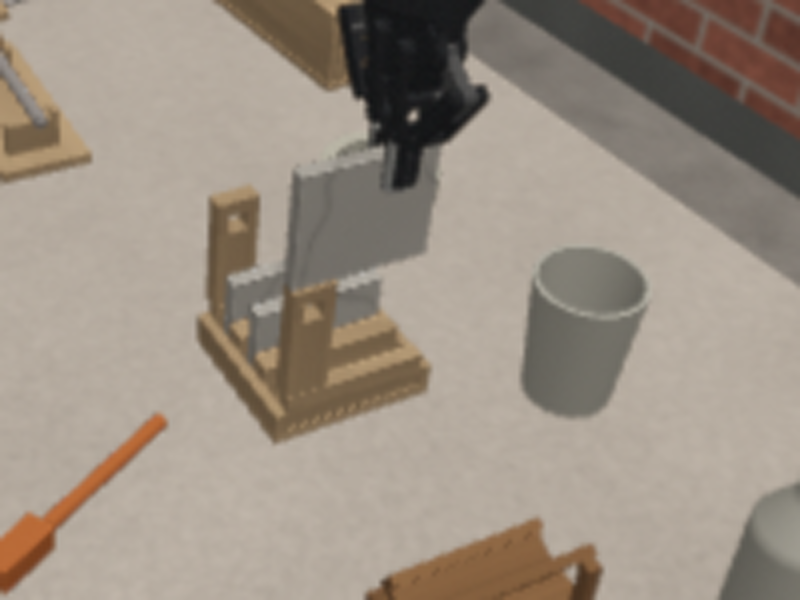

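```bash
python3 -m pendant '[[-1,-0.022,0,0,0],[-1,0,0.008,0.003,0],[-1,0,0.008,0.003,0],[-1,0,0,0,0]]' 80;  python3 -c "
from h import *
rk=np.load('poses.npz')['rack'];rk[0]-=.0024
snap('wrist','w23');snap('top','t23');crop('t23',240,130,340,220,7,'t23c')
go(W(rk,(18.5,-33.7,215)),85.08)
st=sensors.get_state();R=Ro.from_quat(st['tcp_rot']).as_matrix();B=st['eef_pos']+R@[.060,-.0007,-.015];print('bottom',B,L(rk,B))
"
```

```text
time: 24.0
eef_pos: [0.5781, -0.1531, 0.2141]
tcp_rot: [0.023, 0.727, -0.043, 0.685]
contact_force: [-0.0, 0.4, -2.9]
opening: 0.0104
t 24.1 tcp [ 0.5778 -0.1534  0.214 ] toolx [-0.06  -0.026 -0.998] yyaw 84.68 open 0.0106 F [ 0.4 -0.1 -1.7] q6 -1.75
turn deg -0.4 rad -0.0069 shift now [-1.2  2.6  1.5] shift after turn [-1.2  2.6  1.5] mm
bottom [ 0.55920874 -0.15422618  0.15502347] [ -1.5 -38.8]
```

View pics/w23.png

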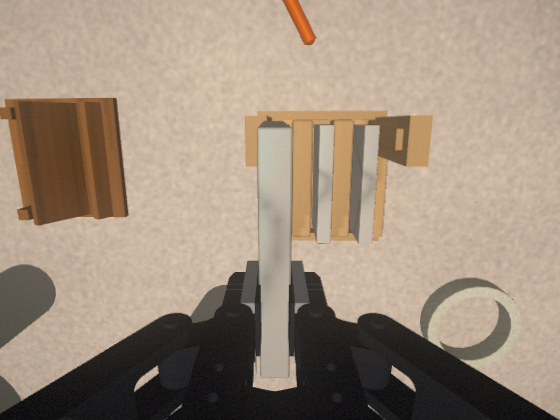

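View pics/t23c.png

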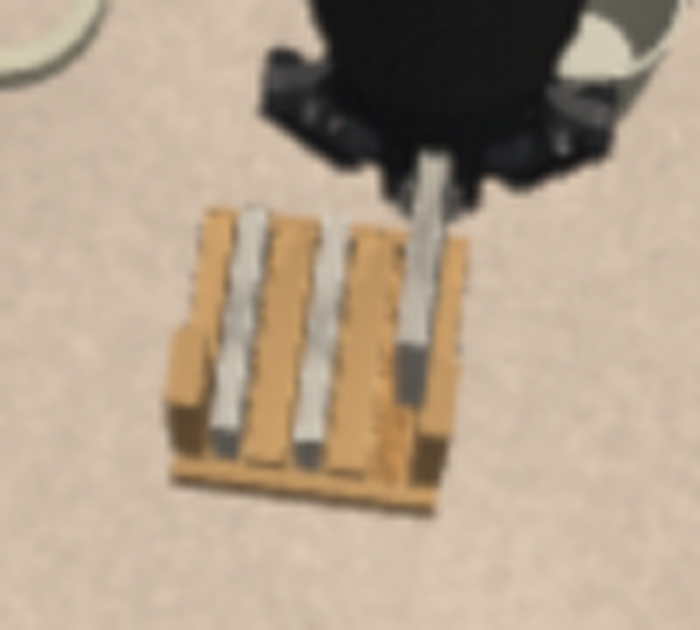

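```bash
python3 -c "
from h import *
crop('w23',235,90,445,250,3.8,'w23c')
"
```

```text
(no output)
```

View pics/w23c.png

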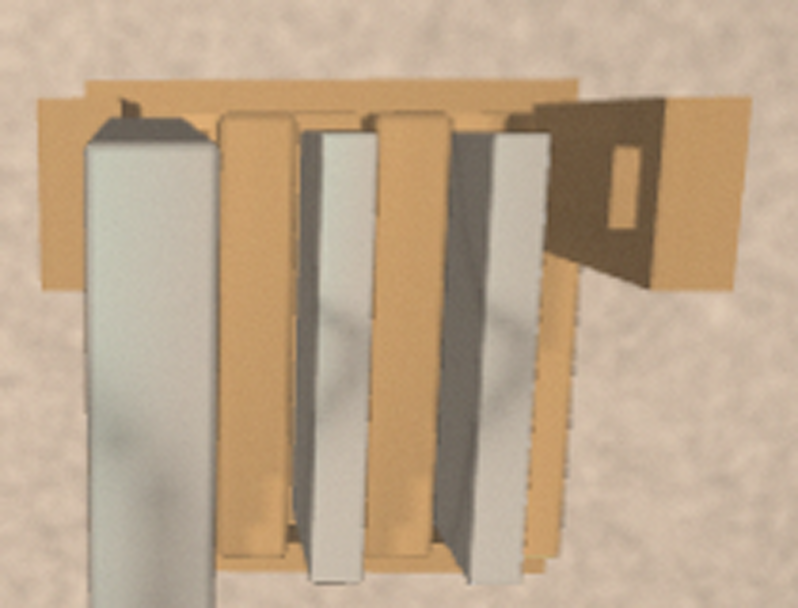

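```bash
python3 -c "
from h import *
rk=np.load('poses.npz')['rack'];rk[0]-=.0024
c=load('w23'); f=lambda u,v:(235+(u+.5)/3.8-.5,90+(v+.5)/3.8-.5)
obs=[((-56,-59,130),38,100),((-24,-59,130),42,289),((-56,59,130),750,97),((-24,59,130),734,290),((-56,45,130),664,97),((-24,45,130),650,290),((-62,-59,10),86,82),((-62,59,10),578,80)]
for P,u,v in obs: print(P,L(rk,atz(c,f(u,v),P[2]/1000)))
for n,u,v in [('rib -27',220,300),('rib -9',294,300),('rib 9',374,300),('rib 27',444,300)]: print(n,L(rk,atz(c,f(u,v),.04)))
from scipy.optimize import least_squares
r=least_squares(lambda p:np.concatenate([proj(c,W(p,P))[0]-f(u,v) for P,u,v in obs]),rk); print(r.x,np.degrees(r.x[2]),np.round(r.fun,1)); np.save('rack2.npy',r.x)
st=sensors.get_state();R=Ro.from_quat(st['tcp_rot']).as_matrix();B=st['eef_pos']+R@[.060,-.0007,-.015];print('bottom',B,L(r.x,B))
# held top pixels
K_=R.T
o,d=ray(c,(259,128))
for uv in [(259,128),(292,128),(289,377.5),(262,377.5)]:
    o,d=ray(c,uv); oo=R.T@(o-st['eef_pos']);dd=R.T@d; s=(-.025-oo[0])/dd[0]; print('tool-plane',np.round(oo+s*dd,4))
"
```

```text
(-56, -59, 130) [-55.8 -57.6]
(-24, -59, 130) [-24.4 -57.7]
(-56, 59, 130) [-55.7  59.4]
(-24, 59, 130) [-24.   59.8]
(-56, 45, 130) [-55.7  45.4]
(-24, 45, 130) [-24.   45.7]
(-62, -59, 10) [-62.  -58.8]
(-62, 59, 10) [-61.8  64. ]
rib -27 [-10.9 -25.4]
rib -9 [-10.8  -7.8]
rib 9 [-10.8  11.1]
rib 27 [-10.8  27.7]
[ 0.56418416 -0.11478454 -0.08864887] -5.0792058236214555 [-0.5 -0.5 -0.4  0.5  1.1 -0.2  0.2  0.4  1.2 -0.2  0.5  0.3  0.9 -0.1
 -4.2  0. ]
bottom [ 0.55920874 -0.15422618  0.15502347] [ -1.5 -39.7]
tool-plane [-0.025  -0.0054 -0.0686]
tool-plane [-0.025   0.0053 -0.0686]
tool-plane [-0.025   0.0056  0.031 ]
tool-plane [-0.025  -0.0055  0.031 ]
```

```bash
cat > bt.py <<'E'
from h import *
import sys
rk=np.load('poses.npz')['rack'];rk[0]-=.0022;rk[1]+=.0013*1; 
x,y,z=map(float,sys.argv[1:4])
st=sensors.get_state();R=Ro.from_quat(st['tcp_rot']).as_matrix()
b=np.array([.060,0,-.0164]); B=st['eef_pos']+R@b
print('bottom in rack',L(rk,B),'z',round(B[2]*1000,1),'Fz',st['contact_force'])
go(W(rk,(x,y,z))-R@b,85.08)
E
python3 bt.py 0 -36 145
```

```text
bottom in rack [ -3.  -39.4] z 155.1 Fz [ 0.41631733 -0.08155408 -1.7273165 ]
t 24.1 tcp [ 0.5778 -0.1534  0.214 ] toolx [-0.06  -0.026 -0.998] yyaw 84.68 open 0.0106 F [ 0.4 -0.1 -1.7] q6 -1.75
turn deg -0.4 rad -0.0069 shift now [9.8 3.7 3.6] shift after turn [9.8 3.7 3.6] mm
```

```bash
python3 -m pendant '[[-1,0.008,0.0037,0.0036,-0.005],[-1,0,0,0,0]]' 80; python3 bt.py 0 -36 80
```

```text
time: 24.35
eef_pos: [0.581, -0.1502, 0.2044]
tcp_rot: [0.021, 0.727, -0.041, 0.685]
contact_force: [0.2, -0.3, -1.5]
opening: 0.0104
bottom in rack [ -0.1 -35.9] z 145.5 Fz [ 0.19198286 -0.28331623 -1.47798922]
t 24.35 tcp [ 0.581  -0.1502  0.2044] toolx [-0.061 -0.025 -0.998] yyaw 84.98 open 0.0104 F [ 0.2 -0.3 -1.5] q6 -1.75
turn deg -0.1 rad -0.0017 shift now [65.4  2.   4. ] shift after turn [65.4  2.   4. ] mm
```

```bash
python3 -m pendant '[[-1,0.018,0.0006,0.001,0],[-1,0.018,0.0006,0.001,0],[-1,0.018,0.0006,0.001,0],[-1,0.01,0,0,0],[-1,0,0,0,0]]' 80; python3 bt.py 0 -36 60; python3 -c "
from h import *
snap('wrist','w24');crop('w24',200,70,470,330,2.3,'w24c')
snap('top','t24');crop('t24',240,130,340,220,6,'t24c');snap('side','s24');crop('s24',250,160,350,260,6,'s24c')"
```

```text
time: 24.98
eef_pos: [0.5806, -0.1506, 0.1385]
tcp_rot: [0.021, 0.727, -0.041, 0.685]
contact_force: [-0.3, 0.1, -2.0]
opening: 0.0105
bottom in rack [ -0.5 -36.5] z 79.5 Fz [-0.26257911  0.05912792 -2.02668333]
t 24.98 tcp [ 0.5806 -0.1506  0.1385] toolx [-0.061 -0.026 -0.998] yyaw 85.0 open 0.0105 F [-0.3  0.1 -2. ] q6 -1.76
turn deg -0.08 rad -0.0013 shift now [19.5  1.1  1.7] shift after turn [19.5  1.1  1.7] mm
```

View pics/w24c.png

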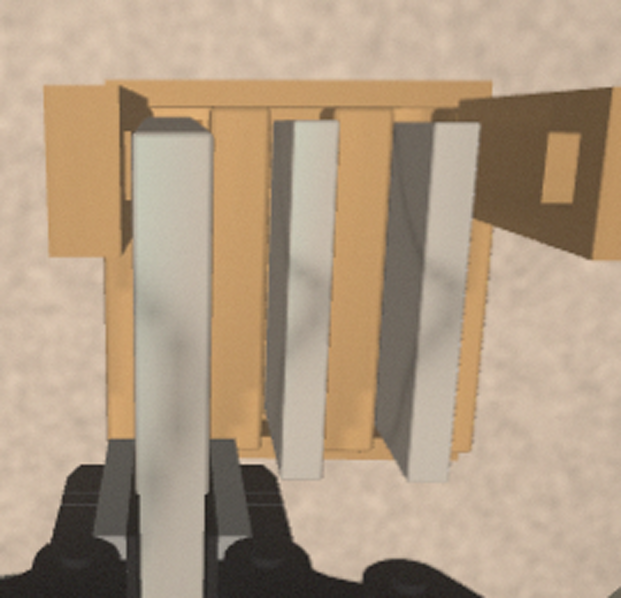

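View pics/t24c.png

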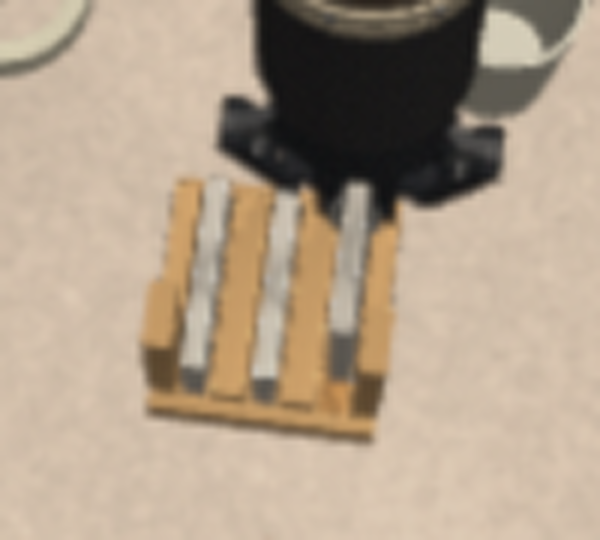

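View pics/s24c.png

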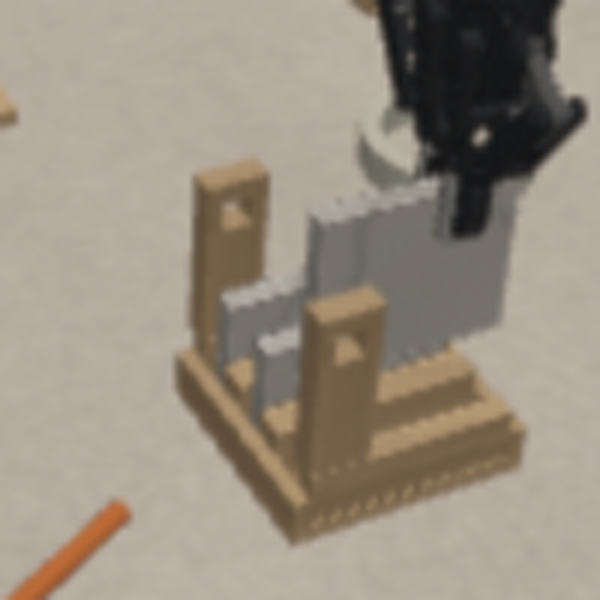

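```bash
python3 -m pendant '[[-1,0.015,0.001,0.001,0],[-1,0.015,0.0005,0.001,0],[-1,0.005,0,0,0],[-1,0,0,0,0]]' 80; python3 bt.py 0 -36 30
```

```text
time: 25.62
eef_pos: [0.5817, -0.1501, 0.1027]
tcp_rot: [0.021, 0.726, -0.041, 0.686]
contact_force: [0.5, 1.0, -1.7]
opening: 0.0106
bottom in rack [  0.8 -35.8] z 43.7 Fz [ 0.49916683  0.9640823  -1.74962306]
t 25.62 tcp [ 0.5817 -0.1501  0.1027] toolx [-0.058 -0.026 -0.998] yyaw 85.01 open 0.0106 F [ 0.5  1.  -1.7] q6 -1.76
turn deg -0.07 rad -0.0012 shift now [13.7  0.3  0. ] shift after turn [13.7  0.3  0. ] mm
```

```bash
python3 -m pendant '[[-1,0.005,0,0,0],[-1,0.005,0.0002,0,0],[-1,0.005,0,0,0],[-1,0,0,0,0]]' 80; python3 bt.py 0 -36 20; python3 -c "
from h import *
snap('wrist','w25');crop('w25',200,70,470,330,2.3,'w25c')
snap('top','t25');crop('t25',240,130,340,220,6,'t25c');snap('side','s25');crop('s25',250,160,350,260,6,'s25c')"
```

```text
time: 26.12
eef_pos: [0.5812, -0.1503, 0.0871]
tcp_rot: [0.021, 0.726, -0.041, 0.686]
contact_force: [-0.9, -0.5, -1.2]
opening: 0.0098
bottom in rack [  0.3 -36.1] z 28.1 Fz [-0.94242752 -0.51091434 -1.19855144]
t 26.12 tcp [ 0.5812 -0.1503  0.0871] toolx [-0.057 -0.026 -0.998] yyaw 85.01 open 0.0098 F [-0.9 -0.5 -1.2] q6 -1.76
turn deg -0.07 rad -0.0012 shift now [8.1 0.4 0.1] shift after turn [8.1 0.4 0.1] mm
```

View pics/w25c.png

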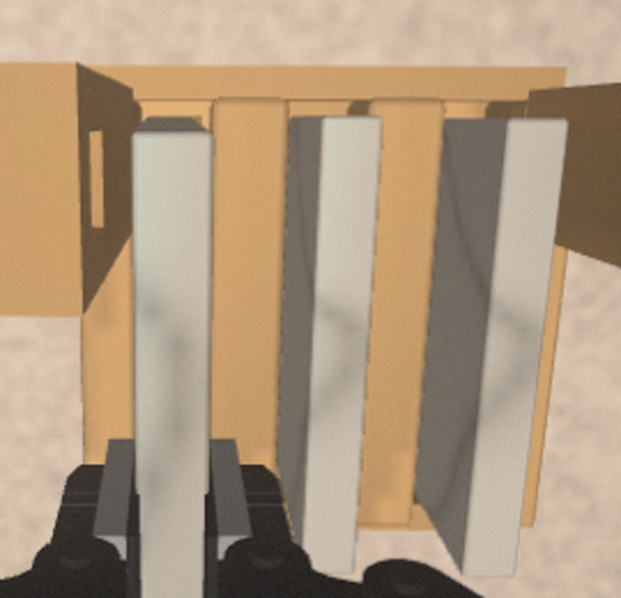

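View pics/s25c.png

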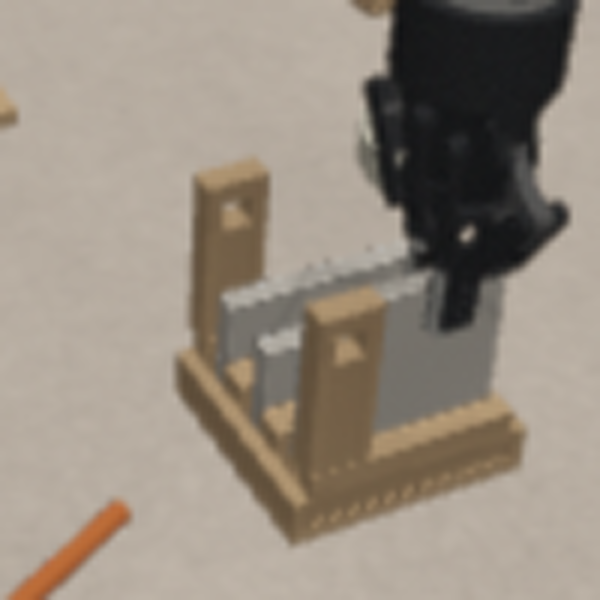

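View pics/t25c.png

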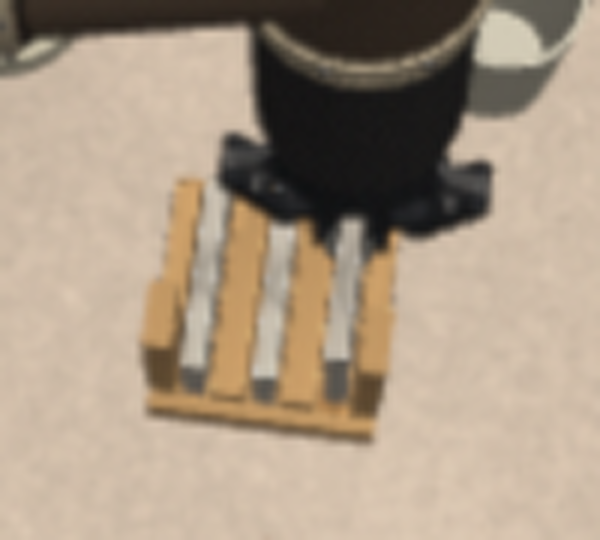

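```bash
python3 -m pendant '[[-1,0.005,0,0,0],[-1,0.004,0,0,0],[-1,0,0,0,0]]' 80; python3 bt.py 0 -36 12
```

```text
time: 26.65
eef_pos: [0.5812, -0.1506, 0.0784]
tcp_rot: [0.021, 0.725, -0.041, 0.687]
contact_force: [-0.1, 0.8, -1.5]
opening: 0.0104
bottom in rack [  0.4 -36.4] z 19.4 Fz [-0.05143408  0.79751388 -1.54730201]
t 26.65 tcp [ 0.5812 -0.1506  0.0784] toolx [-0.055 -0.026 -0.998] yyaw 85.02 open 0.0104 F [-0.1  0.8 -1.5] q6 -1.76
turn deg -0.06 rad -0.0011 shift now [ 7.4  0.6 -0. ] shift after turn [ 7.4  0.6 -0. ] mm
```

```bash
python3 -m pendant '[[-1,0.004,0.0005,0,0],[-1,0.002,0,0,0],[-1,0,0,0,0]]' 80; python3 bt.py 0 -36 12;  python3 -m pendant '[[-1,0.0015,0,0,0],[-1,0,0,0,0]]' 80; python3 bt.py 0 -36 11
```

```text
time: 27.02
eef_pos: [0.5809, -0.1502, 0.0719]
tcp_rot: [0.021, 0.725, -0.041, 0.687]
contact_force: [0.2, -0.0, -1.5]
opening: 0.0105
bottom in rack [  0.1 -36. ] z 12.9 Fz [ 0.20110172 -0.02463689 -1.49134624]
t 27.02 tcp [ 0.5809 -0.1502  0.0719] toolx [-0.055 -0.026 -0.998] yyaw 85.02 open 0.0105 F [ 0.2 -0.  -1.5] q6 -1.76
turn deg -0.06 rad -0.001 shift now [ 0.9  0.1 -0.1] shift after turn [ 0.9  0.1 -0.1] mm
time: 27.28
eef_pos: [0.5811, -0.1503, 0.0707]
tcp_rot: [0.021, 0.725, -0.041, 0.687]
contact_force: [-0.1, 0.1, 0.4]
opening: 0.0106
bottom in rack [  0.3 -36.1] z 11.7 Fz [-0.07735388  0.08049679  0.44696014]
t 27.27 tcp [ 0.5811 -0.1503  0.0707] toolx [-0.055 -0.026 -0.998] yyaw 85.03 open 0.0106 F [-0.1  0.1  0.4] q6 -1.76
turn deg -0.05 rad -0.001 shift now [ 0.7  0.1 -0.3] shift after turn [ 0.7  0.1 -0.3] mm
```

```bash
python3 -m pendant '[[-1,0.001,0,0,0],[-1,0,0,0,0],[-0.7,0,0,0,0],[-0.5,0,0,0,0],[-0.5,0,0,0,0],[-0.5,0,0,0,0]]' 20; python3 bt.py 0 -36 11; python3 -c "
from h import *
snap('wrist','w26');crop('w26',200,70,470,330,2.3,'w26c')
snap('side','s26');crop('s26',250,160,350,260,6,'s26c')"
```

```text
time: 28.02
eef_pos: [0.5815, -0.1504, 0.0706]
tcp_rot: [0.021, 0.725, -0.041, 0.688]
contact_force: [0.1, 0.4, -0.1]
opening: 0.0215
bottom in rack [  0.8 -36.2] z 11.6 Fz [ 0.0989857   0.36134573 -0.1446753 ]
t 28.02 tcp [ 0.5815 -0.1504  0.0706] toolx [-0.054 -0.027 -0.998] yyaw 85.05 open 0.0215 F [ 0.1  0.4 -0.1] q6 -1.76
turn deg -0.03 rad -0.0006 shift now [ 0.6  0.2 -0.7] shift after turn [ 0.6  0.2 -0.7] mm
```

View pics/w26c.png

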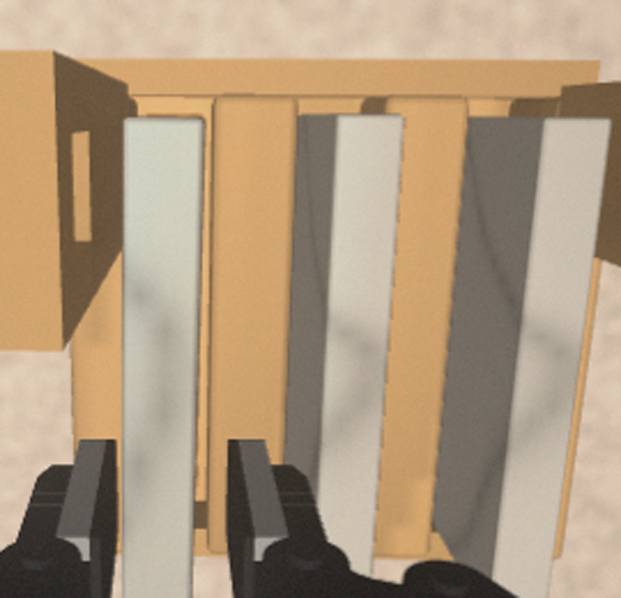

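View pics/s26c.png

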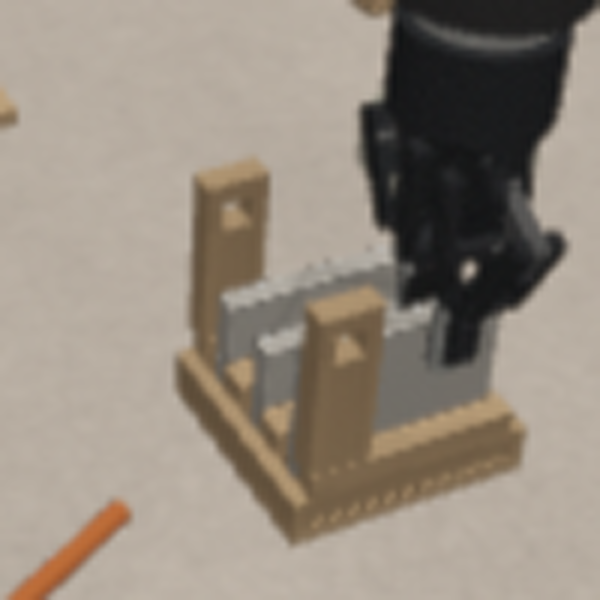

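```bash
python3 -m pendant '[[-0.5,-0.01,0,0,0],[-0.5,-0.02,0,0,0],[-0.5,-0.03,0,0,0],[-0.5,-0.03,0,0,0],[-0.5,-0.04,0,0,0],[-0.5,-0.03,0,0,0],[-0.5,0,0,0,0]]'; python3 -c "
from h import *
c=snap('wrist','w27');crop('w27',150,50,470,290,2.4,'w27c')
snap('side','s27');crop('s27',200,110,360,260,4.5,'s27c');snap('top','t27');print(sensors.get_state()['eef_pos'])"
```

```text
time: 29.0
eef_pos: [0.5906, -0.1463, 0.2399]
tcp_rot: [0.02, 0.724, -0.041, 0.688]
contact_force: [-0.5, -0.9, -0.9]
opening: 0.0212
[ 0.58877476 -0.14609765  0.23609475]
```

View pics/w27.png

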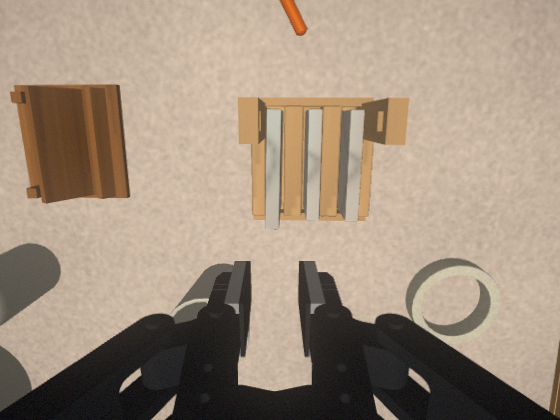

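View pics/s27c.png

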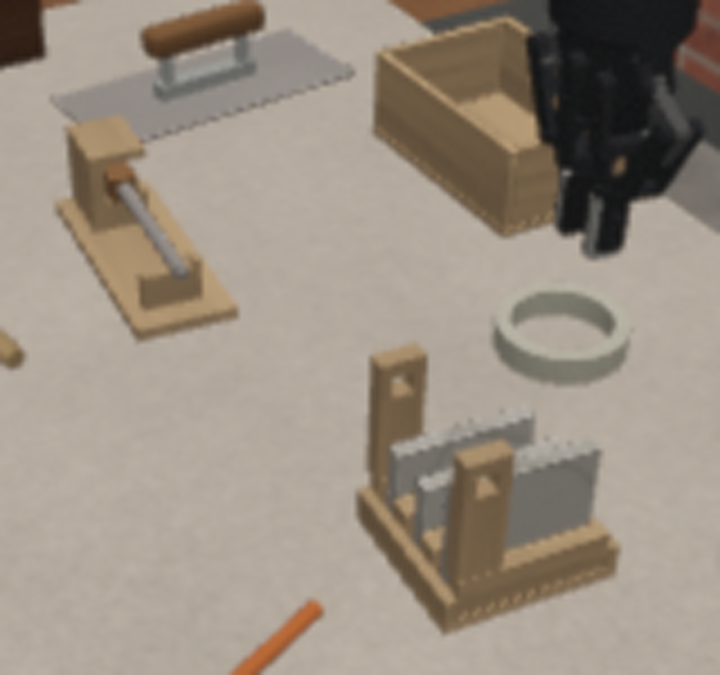

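View pics/t27.png

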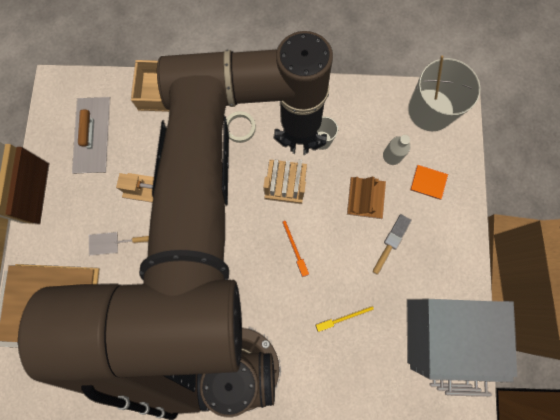

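```bash
python3 -c "
from h import *
rk=np.load('poses.npz')['rack'];rk[0]-=.0022;rk[1]+=.0013
c=load('w27')
P=[L(rk,atz(c,uv,.095)) for uv in [(266,109),(281,109),(279,228.5),(265.5,228.5)]];print(P,np.mean(P,0))
"
```

```text
[array([-49. , -41.3]), array([-49. , -29.4]), array([ 49.9, -30.7]), array([ 50. , -42.3])] [  0.475 -35.925]
```

```bash
python3 -c "
from h import *
print(ctrl.finish_job())"
```

```text
the job is handed in; nothing more can be done
None
```

The pin is parked in the stand and the tall plaque is standing in the rack's empty slot. I handed the job in at about 29 s of the 67 s allowed.

**Pin:** I drew it part way out by its handle, re-gripped it on the shank and pulled it clear. I then slid it level into the notch over the lip, lowered it and let go. The last measurement, taken just after release, put the handle middle at about stand x 0, y 63 mm. The 45 mm height follows from the arm pose and the contact felt when it sat down. The final side picture still shows it in place behind the lip with the shank on the post.

**Plaque:** I pushed it upright in the easel with one finger, gripped it, and lowered it into the slot at y = -36 mm until light contact of about 2 N before letting go. The last check put its top centre at rack x +0.5, y -35.9 mm. Its apparent length there was 99 mm, against 100 mm actual, so it is at the right height and upright.

**Bystanders:** The low plaques, tape roll, cup and spatula look unmoved in the final pictures. The gripper was clear of everything at the end.

**Disagreements:**
- The first fit of the rack was off by about 2.4 mm in x and 1.3 mm in y; I corrected it from the wrist camera.
- The tool drifted about 3.5° off vertical. I compensated for it, and the drift did not affect the result.

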